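# Calibration check of a bench scale with a check weight under its draught cover

### The job

Run the calibration check of the bench scale: with the pan still empty, press the blue membrane key on the sloping terminal until the press is felt, then stand the brass check weight upright in the middle of the round pan. Lift the large orange-handled clear cover straight up off the small cover nested inside it, leaving the small one standing where it is, and set the large one over the weight so that it stands flat on the steel deck. Then press the green key until the press is felt and let go; press firmly for a moment but never hard, never the blue key with the weight on the pan nor the green one before the cover is on, set both things down without dropping them, and leave the loose things round about where they are.

Things in the scene. Friction and masses are not known exactly. Their poses are not given: they have to be found in the camera images.
- terminal: Fixed grey terminal, 150 mm wide (y), 190 mm high. Origin on the table under its middle; its front faces its own -x, roughly toward the robot. The key panel slopes 40 deg from horizontal, rising toward +x, with a black display above the keys. The visor bars a gripper from coming down vertically on the keys: tilt it about 40 deg and press square to the panel, from the front.
- visor (a point): Middle of the free edge of the terminal's black glare visor, a plate 146 mm wide (along the terminal's y) and 4 mm thick. It stands square to the panel, 87 mm up the slope from the key centres, and reaches 92 mm out from the panel, so it overhangs the keys. Axes as the terminal's.
- zero_key: Blue square membrane key, 36 x 36 mm, on the terminal's +y half (left, seen from the robot). Origin at the centre of its outer face, 3 mm proud of the panel; z points square out of the panel, x up the slope, y to the terminal's left. It gives only 0.17 mm per newton and springs back. At least 4 N for 0.2 s counts (aim at 6 to 10 N for half a second); over 35 N damages it.
- start_key: Green square membrane key, same size, axes, stiffness and threshold as the blue one; its centre is 60 mm from the blue one's, on the terminal's -y side (right, seen from the robot).
- weigh_base: Fixed weighing base, a square steel deck 140 x 140 mm whose top is 30 mm above the table; origin on the table under its middle.
- pan (a point): Centre of the top face of the round dark steel pan in the middle of the deck: 72 mm in diameter, 6 mm above the deck (36 mm above the table).
- check_weight: Loose brass check weight, about 0.5 kg: cylinder 44 mm in diameter and 50 mm high, with a neck and a straight knob on top, 29 mm in diameter, from 59 to 78 mm above the underside. Origin at the centre of the underside, z up. Stands on the table.
- large_cover: Loose clear draught cover, a box open below: 104 x 104 mm outside, 100 mm high, walls and roof 3 mm, 98 mm inside, orange trim at the lower edge, about 0.22 kg. Origin at the centre of the lower edge plane, z up. At the start it stands on the table over the small cover.
- large_cover_handle (a point): Middle of the orange handle bar on the large cover's roof, 127 mm above the cover's lower edge. The bar is 70 mm long (along the cover's x), 12 mm thick (along its y) and 14 mm high, on two posts; its underside is 20 mm above the roof, its top 134 mm above the lower edge. The point's axes are the cover's.
- small_cover: Loose clear cover nested inside the large one, 92 x 92 mm, 70 mm high, with a grey grip to 86 mm, about 0.16 kg; 3 mm of play to the large cover all round. Origin at the centre of its lower edge plane. The large cover must rise more than 90 mm straight up to clear it. It must stay standing where it is (within 25 mm).
- label_roll: White label roll, 68 mm in diameter, 50 mm high, loose bystander; origin under its middle.
- thermometer: Yellow hand thermometer, 140 x 68 x 23 mm, loose bystander; origin under its middle.
Mind the look-alikes: they are no part of the job. There is more than one size of the check_weight; the one meant has the size given above.

How it is judged (in metres and radians):
On the way, in this order (a step that is already met when the one before it is completed fails the run):
1. the blue key is pressed with at least 4 N while the pan is empty (contact force between zero_key and anything else above 4 N and horizontal distance between check_weight and pan above 0.06 m), for 0.2 s.
2. the check weight stands upright on the middle of the pan, released (horizontal distance between check_weight and pan below 0.02 m and z of check_weight in the frame of pan between -0.004 and 0.004 m and angle between check_weight's own z axis and vertical below 0.06 rad and linear speed of check_weight below 0.02 m/s and contact force between the fingers and check_weight below 0.1 N), for 0.3 s.
3. the large cover has been lifted clear of the small one, which has stayed (z of large_cover in the frame of small_cover above 0.09 m and distance of small_cover from where it was at the start of the episode below 0.025 m and angle between small_cover's own z axis and vertical below 0.1 rad), for 0.1 s.
4. the large cover stands flat on the deck over the weight, released (all of step 2 and horizontal distance between large_cover and pan below 0.03 m and z of large_cover in the frame of weigh_base below 0.034 m and angle between large_cover's own z axis and vertical below 0.04 rad and linear speed of large_cover below 0.02 m/s and contact force between the fingers and large_cover below 0.1 N), for 0.3 s.
5. the green key is pressed with at least 4 N (contact force between start_key and anything else above 4 N), for 0.2 s.
At the end, for the whole second after the job is handed in: The check weight stands upright at rest on the pan within 20 mm of its centre; the large cover stands flat on the deck over it (within 30 mm of the pan's centre, tilted less than 0.04 rad); the small cover still stands within 25 mm of where it was; neither key is pressed (all of step 2 and horizontal distance between large_cover and pan below 0.03 m and z of large_cover in the frame of weigh_base below 0.034 m and angle between large_cover's own z axis and vertical below 0.04 rad and linear speed of large_cover below 0.02 m/s and distance of small_cover from where it was at the start of the episode below 0.025 m and angle between small_cover's own z axis and vertical below 0.1 rad and contact force between each of zero_key, start_key and anything else below 0.5 N); the robot touches nothing.
It fails at once if a key is pressed with more than 35 N (contact force between any of zero_key, start_key and anything else above 35 N).
It fails at once if the green key is pressed before the large cover stands on the deck, or the blue key once the weight is on the pan ((contact force between start_key and anything else above 3 N and not (horizontal distance between large_cover and pan below 0.03 m and z of large_cover in the frame of weigh_base below 0.034 m and angle between large_cover's own z axis and vertical below 0.04 rad)) or (contact force between zero_key and anything else above 3 N and horizontal distance between check_weight and pan below 0.04 m)).
It fails at once if the small cover is dragged along, lifted or tipped (not (distance of small_cover from where it was at the start of the episode below 0.025 m and angle between small_cover's own z axis and vertical below 0.1 rad)).
It fails at once if the check weight or the large cover is tipped over or dropped (faster than 0.6 m/s while not held) ((linear speed of check_weight above 0.6 m/s and contact force between the fingers and check_weight below 0.1 N) or (linear speed of large_cover above 0.6 m/s and contact force between the fingers and large_cover below 0.1 N) or angle between any of check_weight, large_cover's own z axis and vertical above 0.6 rad).
It fails at once if a bystander is pushed more than 30 mm (distance of any of label_roll, thermometer from where it was at the start of the episode above 0.03 m).
It also fails if it takes over 72 s, if anything falls off the work surface, if the arm or the gripper's body presses on something with over 40 N, if the wrist force passes 120 N, or if a joint passes its speed limit or range.

### The arm

A 7-joint arm with a two-finger parallel gripper is mounted at the origin on the work surface; the furniture and walls round the work are solid. World frame = base frame: x ahead of the robot, y to its left, z up, the work surface at z = 0. Lengths are in mm, angles in rad, forces in N, time in s.
With the tool pointing down it reaches from about 400 to 875 mm from the base axis. Payload 4.4 kg.
Tool frame: the origin (TCP) lies midway between the tips of the shut fingers; the grasp point (between the pads) lies 19 mm behind it; z points along the fingers, y is the line along which they close (so a half turn about z gives the same grasp; the last joint's range is limited). The gripper opens to 85 mm and grips with 20 to 120 N. Pads are 22 mm wide; open, the fingers measure 114 mm over their backs; the gripper's body (76 mm by 85 mm) begins 54 mm behind the grasp point. The pads swing forward as they close: fully open they stand 13 mm farther back than shut.
Start: joints at [1.115, 0.628, 0.038, 1.517, -0.027, 0.996, -0.02], TCP at [247.031, -601.243, 205.213] pointing down, gripper open.
Joint ranges: [-3.06, 3.06], [-0.37, 2.12], [-1.25, 1.32], [0.18, 2.47], [-1.1, 4.24], [0.23, 1.98], [-2.94, 2.94]. Speed limits (rad/s): [2.57, 2.57, 3.14, 3.14, 3.14, 3.14, 3.14].

### API

Orientations are given as [roll, pitch, yaw] about the fixed x, y, z axes, in that order (R = Rz(yaw) Ry(pitch) Rx(roll)).
In Python, from cell import ctrl gives the robot as it stands.
- The arm moves only by the shell command python3 -m handwheel 'ROWS'. ROWS is JSON, a list of rows, each a list of 3 entries, a list of its own where there are three numbers: the turn, a rotation vector about the tool's x, y, z in degrees, then the shift along the tool's x, y, z in m, then the closure, from 0 (fully open) to 1 (shut). A call has 1 to 5 rows; each row shifts and turns the commanded pose from where the row before left it, along the tool's axes as they then stand; what a row does not reach is not made up. A row lasts 1/12 s, in which the tool goes at most 41.7 mm and 7.16 degrees, less where a joint would pass 70% of its speed; a pose out of reach is approached as far as the arm can. A call is refused whole if a number of a shift passes 0.0417 or a number of a turn 7.16, either way. A call with a gripper value outside its range is refused whole. The fingers move at their own pace and stop on an object; the grip force is fixed at half the most. Time passes only in rows, so rows that do not move let the fingers close. It gives the time, the measured TCP pose, the force, the opening and the grip force at its end, in the units of the state.
- ctrl.read_state(): the state, without advancing time (a new reading comes with each control period).
- ctrl.get_image(name): name is "scene" or "top" or "wrist"; returns a dict with "pixels" (420x560x3 uint8, red, green, blue), "fx", "fy", "cx", "cy" (pixels), "k1" (the pictures are not rectified: a ray, as slopes to the right and down, at radius r is drawn at 1 + k1 r^2 times it, then the intrinsics apply), "pose" (4x4, takes a point from camera to world coordinates); the wrist camera has in their place "T_tool_cam" (4x4, takes a point from camera to tool coordinates, whose origin is the TCP and whose axes are the flange's). Camera axes: x right, y up, looking along -z (the intrinsics and any distortion apply to the point x, -y, -z); pixel columns grow to the right and rows downward; lengths in mm; the calibration is good to about 2 mm. A picture is of the moment at which its call begins: read the wrist's pose just before it. There is no depth.
- ctrl.finish_job(): hands the job in; it is judged then, once.
The state is a dict: "clock": time; "qpos": joint angles; "qd": joint speeds; "tau": joint torques, N m; "eef_pos": TCP position; "tool_rot": TCP orientation; "force": force on the tool from outside, world axes, zero at the start; "torque": the same for the moment, N m; "width": finger opening in mm; "gripper_force": force on a finger pad.
Only numpy, scipy, OpenCV 4.12 (cv2) and the standard library are available. Lean on these libraries where they do the work, as an engineer would, in place of code of your own. Each camera call takes 0.05 s, during which the arm holds its last target. There are 200 camera calls.

## Working session

There is one attempt and no reset: what is moved stays moved. The work goes in short steps, Python scripts to look and compute and a shell command to move; the robot and the scene stay as the last step left them, time stands still between calls to the robot, and variables do not carry over. Pictures are saved under pics/ and viewed, at most 10 in all, crops included, and the job is handed in when it is done.

```bash
mkdir -p pics; ls
python3 - <<'E'
from cell import ctrl
import cv2,numpy as np
print(ctrl.read_state())
for n in ["scene","top","wrist"]:
    d=ctrl.get_image(n); cv2.imwrite(f"pics/{n}0.png",d["pixels"][:,:,::-1])
    np.savez(f"{n}0.npz",**d)
    print(n,{k:(np.round(v,3).tolist() if k!="pixels" else 0) for k,v in d.items()})
E
```

```text
pics
{'clock': 0.0, 'qpos': array([ 1.11519277,  0.62935165,  0.03845328,  1.51839431, -0.02703396,
        0.99630442, -0.02001302]), 'qd': array([-0.00049266,  0.00235372, -0.00034971,  0.00071064, -0.0008201 ,
        0.00128798,  0.00076429]), 'tau': array([ 3.18841594e-04, -5.63392460e+01,  1.22644544e+00, -1.93443757e+01,
        1.10453193e-02,  1.05944794e-02, -1.38104397e-05]), 'eef_pos': array([ 246.76984642, -600.58609494,  204.2773574 ]), 'tool_rot': array([-3.13965301e+00,  4.76129001e-06,  3.89762298e-01]), 'force': array([ 0.32014267,  0.17585439, -0.63096455]), 'torque': array([ 0.01072939, -0.00890418,  0.009764  ]), 'gripper_force': 0.0, 'width': 84.98381453040359}
scene {'pixels': 0, 'fx': 540.605, 'fy': 540.605, 'cx': 276.654, 'cy': 209.747, 'k1': -0.013, 'pose': [[-0.573, 0.637, -0.516, -329.107], [-0.82, -0.459, 0.343, 313.768], [-0.018, 0.619, 0.785, 1145.542], [0.0, 0.0, 0.0, 1.0]]}
top {'pixels': 0, 'fx': 482.214, 'fy': 482.214, 'cx': 288.104, 'cy': 208.443, 'k1': -0.046, 'pose': [[0.018, 0.984, -0.18, 124.936], [-1.0, 0.017, -0.006, -133.48], [-0.003, 0.18, 0.984, 1483.423], [0.0, 0.0, 0.0, 1.0]]}
wrist {'pixels': 0, 'fx': 352.275, 'fy': 352.275, 'cx': 275.386, 'cy': 210.634, 'k1': 0.028, 'T_tool_cam': [[0.001, 0.957, 0.29, 73.692], [1.0, -0.001, 0.0, -0.194], [0.0, 0.29, -0.957, -168.67], [0.0, 0.0, 0.0, 1.0]]}
```

Run:
```python
import cv2
for n in ["scene0","top0"]:
    im=cv2.imread(f"pics/{n}.png"); cv2.imwrite(f"pics/{n}b.png",cv2.resize(im,(800,600),interpolation=cv2.INTER_CUBIC))
```

```text
(no output)
```

View pics/top0b.png

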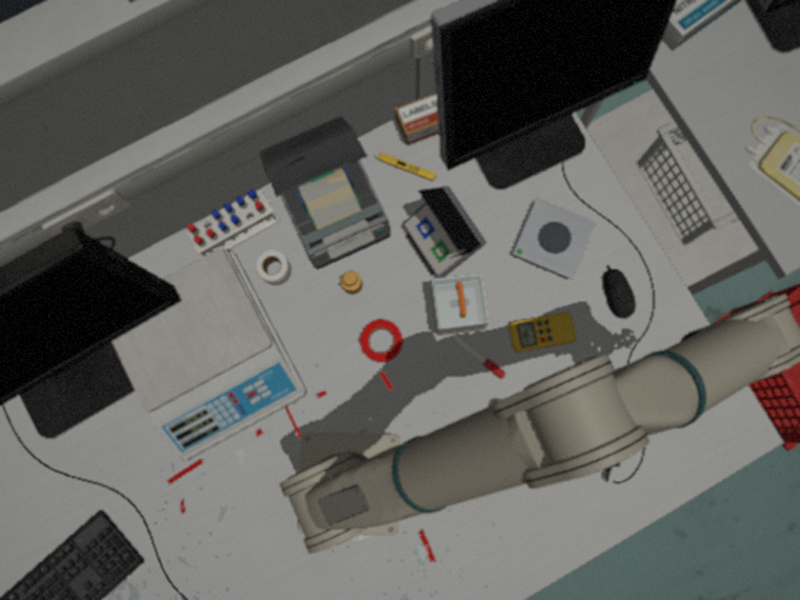

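View pics/scene0b.png

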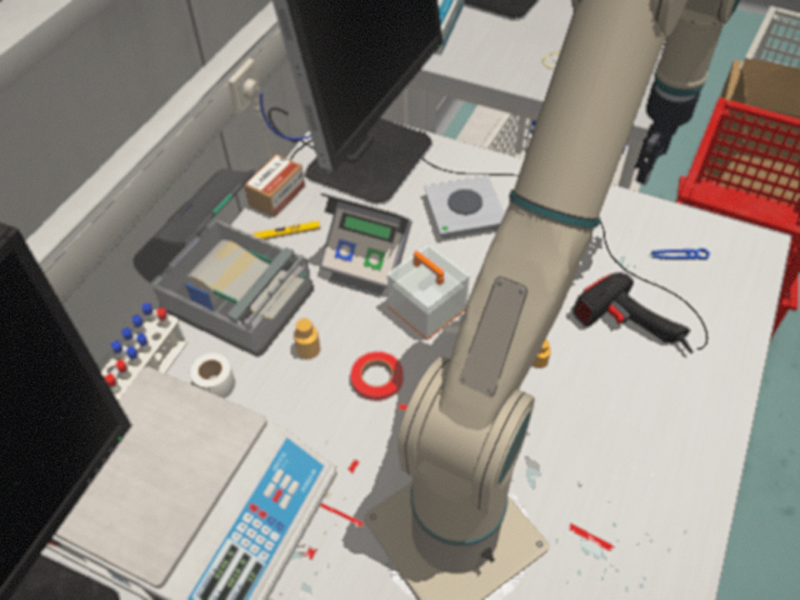

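Top view (800x600): terminal with blue key at (425,228) and green key at (437,250), deck and pan at (555,238), large cover with orange handle at (461,300), brass weight at (350,282), thermometer at (540,332) and label roll at (273,267). The scene view shows a second brass piece at (540,352), partly hidden by the arm. Next I triangulate these.

```bash
cat > h.py <<'E'
import numpy as np,cv2
from scipy.spatial.transform import Rotation as Ro
def load(n): return dict(np.load(n))
def ray(d,u,v,pose=None):
    P=d["pose"] if pose is None else pose
    x=np.array([(u-d["cx"])/d["fx"],(v-d["cy"])/d["fy"]]);y=x.copy()
    for _ in range(10): y=x/(1+d["k1"]*(y@y))
    r=P[:3,:3]@np.array([y[0],-y[1],-1]); return P[:3,3],r/np.linalg.norm(r)
def proj(d,p,pose=None):
    P=d["pose"] if pose is None else pose
    c=P[:3,:3].T@(np.asarray(p,float)-P[:3,3]); s=np.array([c[0],-c[1]])/-c[2]
    s=s*(1+d["k1"]*(s@s)); return np.array([d["cx"]+d["fx"]*s[0],d["cy"]+d["fy"]*s[1]])
def onz(d,u,v,z,pose=None):
    o,r=ray(d,u,v,pose); return o+r*(z-o[2])/r[2]
def tri(rs):
    A=np.zeros((3,3));b=np.zeros(3)
    for o,r in rs:
        M=np.eye(3)-np.outer(r,r);A+=M;b+=M@o
    p=np.linalg.solve(A,b); return p,[round(float(np.linalg.norm((np.eye(3)-np.outer(r,r))@(p-o))),1) for o,r in rs]
def tpose(st):
    T=np.eye(4);T[:3,:3]=Ro.from_euler('xyz',st["tool_rot"]).as_matrix();T[:3,3]=st["eef_pos"];return T
def blobs(px,lo,hi,amin=15):
    m=cv2.inRange(cv2.cvtColor(px,cv2.COLOR_RGB2HSV),np.array(lo),np.array(hi))
    n,l,s,c=cv2.connectedComponentsWithStats(m)
    return [(np.round(c[i],1).tolist(),s[i].tolist()) for i in range(1,n) if s[i][4]>=amin]
COL=dict(blue=((105,120,60),(125,255,255)),green=((50,90,40),(85,255,255)),orange=((5,170,130),(14,255,255)),brass=((12,110,90),(24,255,255)))
def go(R,p,st):
    """rotation (deg rotvec, tool axes) and shift (m, tool axes, present) from the present pose to R,p"""
    T=tpose(st); rv=np.degrees(Ro.from_matrix(T[:3,:3].T@R).as_rotvec()); s=T[:3,:3].T@(np.asarray(p)-T[:3,3])/1000
    return np.round(rv,2),np.round(s,4),"shift in final axes",np.round(R.T@(np.asarray(p)-T[:3,3])/1000,4)
E
python3 - <<'E'
from h import *
for n in ["scene0","top0"]:
    d=load(n+".npz")
    for k,(lo,hi) in COL.items(): print(n,k,blobs(d["pixels"],lo,hi))
E
```

```text
scene0 blue [([240.7, 178.8], [235, 174, 12, 8, 33]), ([481.4, 178.1], [465, 175, 27, 6, 65]), ([102.5, 215.2], [100, 212, 6, 7, 32]), ([95.6, 223.8], [93, 221, 6, 7, 34]), ([88.4, 232.9], [85, 230, 7, 7, 36]), ([98.8, 236.9], [96, 234, 6, 7, 28]), ([81.1, 241.9], [78, 239, 7, 7, 36]), ([91.7, 246.1], [89, 243, 6, 7, 33]), ([189.2, 363.8], [187, 362, 6, 5, 16]), ([195.6, 368.1], [194, 366, 5, 6, 19])]
scene0 green [([155.2, 142.3], [149, 136, 13, 14, 48]), ([256.9, 158.7], [241, 152, 32, 15, 235]), ([261.5, 181.7], [255, 175, 13, 13, 62])]
scene0 orange [([201.0, 119.0], [197, 116, 9, 7, 21]), ([301.0, 185.8], [291, 177, 19, 21, 89])]
scene0 brass [([529.2, 48.0], [524, 43, 10, 10, 35]), ([513.1, 56.2], [506, 44, 13, 26, 115]), ([544.5, 51.8], [542, 47, 6, 11, 18]), ([531.2, 61.8], [526, 60, 10, 4, 17]), ([544.7, 115.4], [542, 113, 6, 5, 18]), ([518.3, 117.1], [516, 115, 6, 5, 17]), ([193.1, 129.8], [176, 116, 34, 22, 71]), ([525.8, 119.0], [523, 117, 6, 5, 20]), ([552.1, 117.7], [549, 116, 7, 5, 22]), ([533.3, 121.3], [531, 119, 6, 5, 18]), ([507.9, 122.5], [506, 121, 5, 4, 19]), ([
[... 489 characters left out ...]
79.7, 248.2], [374, 238, 11, 19, 123])]
top0 blue [([176.1, 135.2], [174, 133, 5, 6, 23]), ([167.8, 139.6], [165, 137, 6, 6, 22]), ([158.9, 144.4], [156, 142, 6, 6, 23]), ([150.7, 149.3], [148, 147, 6, 6, 23]), ([164.0, 153.0], [162, 151, 5, 5, 19]), ([297.8, 159.3], [292, 153, 12, 14, 50]), ([155.5, 157.9], [154, 156, 4, 5, 15])]
top0 green [([224.8, 122.5], [217, 119, 16, 8, 40]), ([307.9, 175.3], [302, 169, 12, 14, 56])]
top0 orange [([322.4, 208.6], [320, 198, 5, 23, 49])]
top0 brass [([292.0, 89.2], [281, 85, 25, 9, 45]), ([284.6, 116.3], [265, 108, 40, 18, 201]), ([245.3, 196.8], [239, 190, 14, 14, 156]), ([322.6, 209.3], [320, 198, 6, 23, 49]), ([364.8, 224.9], [357, 222, 20, 7, 38])]
```

Run:
```python
from h import *
S=load("scene0.npz");T=load("top0.npz")
def t(n,a,b): p,e=tri([ray(S,*a),ray(T,*b)]);print(n,p.round(1),e);return p
b=t("blue",(241.5,175.5),(297.8,159.6));g=t("green",(261.5,181.7),(307.9,175.6))
print("dist",np.linalg.norm(b-g), "yaw of y",np.degrees(np.arctan2(*(b-g)[1::-1])))
t("handle",(301,187),(322.6,209))
t("weightmid",(214.3,236.6),(245.3,196.8))
t("pan",(466*.7,201.5*.7),(555*.7,237.5*.7))
print("pan top", onz(T,555*.7,237.5*.7,36),"thermo",onz(T,541*.7,332*.7,23), "roll",onz(T,273*.7,266*.7,50))
print("handle ends", [onz(T,*q,130) for q in [(321.5,199),(323.5,220)]], [onz(S,*q,130) for q in [(292.5,179),(307.5,195)]])
print("other brass scene z~40",onz(S,379.7,248.2,40))
def pw(x,y,k=1): 
  for z in (0,50,59,78): print(z,proj(S,(x,y,z)).round(1),proj(T,(x,y,z)).round(1))
pw(*t("w",(214.3,236.6),(245.3,196.8))[:2])
for n,d,c in (("s",S,(214,236)),("t",T,(245,197))):
    u,v=c; cv2.imwrite(f"pics/w_{n}.png",cv2.resize(d["pixels"][v-30:v+30,u-40:u+40,::-1],(400,300),interpolation=cv2.INTER_CUBIC))
E=None
a=cv2.imread("pics/w_s.png");b=cv2.imread("pics/w_t.png")
def cr(d,u,v): return cv2.resize(d["pixels"][v-45:v+45,u-60:u+60,::-1],(400,300),interpolation=cv2.INTER_CUBIC)
cv2.imwrite("pics/mix.png",np.vstack([np.hstack([a,b]),np.hstack([cr(S,270,175),cr(T,310,180)])]))
```

```text
blue [ 537.9 -151.9   57.2] [0.1, 0.1]
green [ 487.9 -183.4   56.9] [0.2, 0.2]
dist 59.045366028700805 yaw of y 32.257186556309165
handle [ 373.4 -226.3  114.4] [2.2, 2.2]
weightmid [422.8   6.5  34.1] [1.1, 1.1]
pan [ 528.8 -436.1   29.8] [1.0, 1.0]
pan top [ 527.7934188  -434.08348137   36.        ] thermo [ 321.960178   -402.59167677   23.        ] roll [450.52791921 172.84871767  50.        ]
handle ends [array([ 401.14350858, -220.33564064,  130.        ]), array([ 340.37693618, -226.3505149 ,  130.        ])] [array([ 394.85836689, -218.0891848 ,  130.        ]), array([ 331.27045956, -217.16040395,  130.        ])]
other brass scene z~40 [ 150.17361695 -305.66383183   40.        ]
w [422.8   6.5  34.1] [1.1, 1.1]
0 [215.3 244.2] [246.6 199.3]
50 [213.2 232.9] [245.1 196. ]
59 [212.8 230.7] [244.8 195.4]
78 [211.9 226.2] [244.3 194.1]
```

View pics/mix.png

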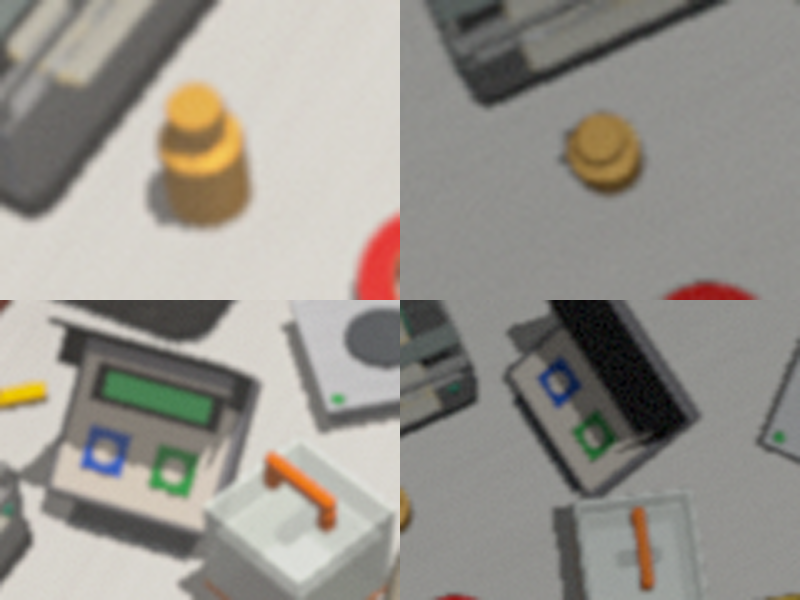

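The crops show the brass weight's width and height agree with the size given (44 mm and 78 mm). The blue and green keys come out 59 mm apart against 60 mm given. I work out the first approach next.

```bash
cat >> h.py <<'E'
a=np.radians(32.2); yt=np.array([np.cos(a),np.sin(a),0]); xh=np.array([np.sin(a),-np.cos(a),0])
c4,s4=np.cos(np.radians(40)),np.sin(np.radians(40))
up=c4*xh+np.array([0,0,s4]); nn=-s4*xh+np.array([0,0,c4])
BL=np.array([537.9,-151.9,57.2]); GR=np.array([487.9,-183.4,56.9])
RP=np.column_stack([-up,yt,-nn])
def down(yawdeg): return Ro.from_euler('xyz',[np.pi,0,np.radians(yawdeg)]).as_matrix()
E
python3 - <<'E'
from h import *
from cell import ctrl
st=ctrl.read_state()
W=BL+250*nn; print(W)
print(go(RP,W+[0,0,31],st))
E
```

```text
[452.26843306 -15.91937935 248.71111078]
(array([-34.76, -29.25, -95.32]), array([ 0.4123, -0.463 , -0.0746]), 'shift in final axes', array([ 0.2469,  0.4855, -0.3054]))
```

```bash
python3 -m handwheel '[[[0,0,0],[0,0,-0.0375],1],[[0,0,0],[0,0,-0.0375],1],[[0,0,0],[0.0258,-0.0289,0],1],[[0,0,0],[0.0258,-0.0289,0],1],[[0,0,0],[0.0258,-0.0289,0],1]]'
python3 -m handwheel '[[[0,0,0],[0.0258,-0.0289,0],1],[[0,0,0],[0.0258,-0.0289,0],1],[[0,0,0],[0.0258,-0.0289,0],1],[[0,0,0],[0.0258,-0.0289,0],1],[[0,0,0],[0.0258,-0.0289,0],1]]'
python3 -m handwheel '[[[0,0,0],[0.0258,-0.0289,0],1],[[0,0,0],[0.0258,-0.0289,0],1],[[0,0,0],[0.0258,-0.0289,0],1],[[0,0,0],[0.0258,-0.0289,0],1],[[0,0,0],[0.0258,-0.0289,0],1]]'
python3 -m handwheel '[[[0,0,0],[0.0258,-0.0289,0],1],[[0,0,0],[0.0258,-0.0289,0],1],[[0,0,0],[0.0258,-0.0289,0],1],[[0,0,0],[0,0,0],1],[[0,0,0],[0,0,0],1]]'
python3 - <<'E'
from h import *
from cell import ctrl
st=ctrl.read_state();print(st["qpos"].round(2))
print(go(RP,BL+250*nn,st))
d=ctrl.get_image("top");cv2.imwrite("pics/top1.png",cv2.resize(d["pixels"][60:340,140:500,::-1],(720,560)));np.savez("top1.npz",**d)
E
```

```text
clock: 0.57
eef_pos: [285.8, -490.7, 280.5]
tool_rot: [3.141, -0.0, 0.388]
force: [1.1, -0.3, 0.0]
width: 25.7
gripper_force: 0.0
clock: 0.98
eef_pos: [350.2, -307.0, 280.2]
tool_rot: [-3.142, 0.0, 0.39]
force: [1.2, -1.1, -0.3]
width: 0.1
gripper_force: 0.0
clock: 1.4
eef_pos: [414.6, -124.5, 280.3]
tool_rot: [3.141, -0.0, 0.39]
force: [0.5, 0.1, 1.1]
width: 0.1
gripper_force: 0.0
clock: 1.82
eef_pos: [453.5, -14.2, 280.1]
tool_rot: [-3.141, -0.0, 0.395]
force: [-1.2, -0.2, -0.3]
width: 0.2
gripper_force: 0.0
[ 0.12  0.26 -0.19  1.93  0.06  0.96 -1.27]
(array([-34.61, -29.29, -95.02]), array([-0.0018,  0.0011,  0.0314]), 'shift in final axes', array([ 0.0196, -0.0019,  0.0245]))
```

```bash
python3 -m handwheel '[[[-2.16,-1.83,-5.94],[0,0,0],1],[[-2.16,-1.83,-5.94],[0,0,0],1],[[-2.16,-1.83,-5.94],[0,0,0],1],[[-2.16,-1.83,-5.94],[0,0,0],1],[[-2.16,-1.83,-5.94],[0,0,0],1]]'
python3 -m handwheel '[[[-2.16,-1.83,-5.94],[0,0,0],1],[[-2.16,-1.83,-5.94],[0,0,0],1],[[-2.16,-1.83,-5.94],[0,0,0],1],[[-2.16,-1.83,-5.94],[0,0,0],1],[[-2.16,-1.83,-5.94],[0,0,0],1]]'
python3 -m handwheel '[[[-2.16,-1.83,-5.94],[0,0,0],1],[[-2.16,-1.83,-5.94],[0,0,0],1],[[-2.16,-1.83,-5.94],[0,0,0],1],[[-2.16,-1.83,-5.94],[0,0,0],1],[[-2.16,-1.83,-5.94],[0,0,0],1]]'
python3 -m handwheel '[[[-2.16,-1.83,-5.94],[0,0,0],1],[[0,0,0],[0,0,0],1],[[0,0,0],[0,0,0],1]]'
python3 - <<'E'
from h import *
from cell import ctrl
st=ctrl.read_state();print(st["qpos"].round(2))
print(go(RP,BL+130*nn,st))
d=ctrl.get_image("wrist");P=tpose(st)@d["T_tool_cam"];np.savez("w1.npz",**d,wp=P)
px=cv2.resize(d["pixels"],(800,600));cv2.imwrite("pics/w1.png",px[:,:,::-1])
for n,p in (("bl",BL),("gr",GR),("wt",(423,6.5,78)),("handle",(370,-224,134))): print(n,proj(d,p,P).round(1))
for k in ("blue","green","brass"): print(k,blobs(d["pixels"],*COL[k],amin=60))
E
```

```text
clock: 2.28
eef_pos: [453.1, -18.8, 280.4]
tool_rot: [2.999, 0.203, 0.898]
force: [0.1, -0.2, -0.6]
width: 0.4
gripper_force: 0.0
clock: 2.7
eef_pos: [453.1, -18.5, 280.4]
tool_rot: [2.974, 0.446, 1.411]
force: [-0.6, -0.4, -0.0]
width: 0.3
gripper_force: 0.0
clock: 3.12
eef_pos: [453.1, -18.4, 280.4]
tool_rot: [3.099, 0.666, 1.999]
force: [-0.5, 0.2, 0.3]
width: -0.1
gripper_force: 0.0
clock: 3.37
eef_pos: [452.6, -18.1, 280.3]
tool_rot: [-3.141, 0.698, 2.124]
force: [0.5, 0.3, 1.0]
width: -0.0
gripper_force: 0.0
[-0.27  0.29 -0.41  2.23  0.99  1.04 -0.82]
(array([-0.38, -0.01, -0.4 ]), array([0.0219, 0.0017, 0.1428]), 'shift in final axes', array([0.0219, 0.0009, 0.1428]))
bl [277.3 148. ]
gr [229.7 148. ]
wt [258.9 -15.9]
handle [105.9 183.7]
blue [([277.8, 149.1], [264, 136, 29, 28, 524]), ([431.2, 245.9], [402, 235, 49, 30, 117]), ([223.9, 261.9], [203, 261, 56, 5, 119]), ([101.9, 334.1], [68, 308, 76, 63, 2260]), ([151.4, 379.9], [145, 370, 13, 19, 121])]
green [([405.6, 101.2], [384, 94, 53, 14, 416]), ([229.4, 150.1], [215, 137, 29, 28, 538]), ([255.7, 192.1], [220, 184, 72, 17, 1185]), ([526.6, 238.3], [491, 210, 69, 57, 1353])]
brass [([379.9, 147.5], [345, 132, 82, 35, 870]), ([77.6, 174.8], [43, 134, 101, 69, 2189]), ([427.5, 188.6], [392, 159, 76, 66, 577])]
```

View pics/w1.png

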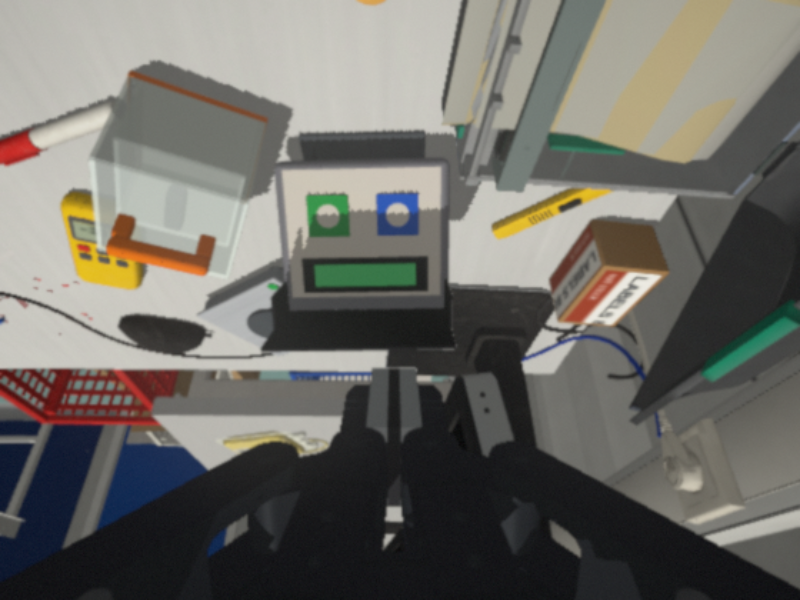

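The wrist view agrees with the estimate: the blue key is at (397,213) and the green at (328,214), each about 2 px off the prediction. I approach the blue key square on.

```bash
python3 -m handwheel '[[[0,0,0],[0.0055,0,0.0357],1],[[0,0,0],[0.0055,0.0005,0.0357],1],[[0,0,0],[0.0055,0.0005,0.0357],1],[[0,0,0],[0.0055,0,0.0357],1],[[0,0,0],[0,0,0.03],1]]'
python3 -m handwheel '[[[0,0,0],[0,0,0.03],1],[[0,0,0],[0,0,0.03],1],[[0,0,0],[0,0,0.02],1],[[0,0,0],[0,0,0],1],[[0,0,0],[0,0,0],1]]'
python3 - <<'E'
from h import *
from cell import ctrl
st=ctrl.read_state();print(go(RP,BL,st),"out",(st["eef_pos"]-BL)@nn)
E
```

```text
clock: 3.83
eef_pos: [504.5, -97.7, 131.7]
tool_rot: [3.141, 0.697, 2.123]
force: [-0.2, -0.2, 0.8]
width: 0.0
gripper_force: 0.0
clock: 4.25
eef_pos: [530.8, -141.7, 71.8]
tool_rot: [-3.14, 0.698, 2.123]
force: [-0.3, 0.6, 0.7]
width: -0.3
gripper_force: 0.0
(array([-0.43,  0.01, -0.42]), array([-0.0001,  0.0007,  0.0192]), 'shift in final axes', array([-0.0002,  0.0006,  0.0192])) out 19.196614506431647
```

```bash
python3 -m handwheel '[[[0,0,0],[0,0,0.005],1],[[0,0,0],[0,0,0.005],1],[[0,0,0],[0,0,0.003],1],[[0,0,0],[0,0,0.001],1],[[0,0,0],[0,0,0],1]]'
for i in 1; do python3 -m handwheel '[[[0,0,0],[0,0,0.001],1],[[0,0,0],[0,0,0.001],1],[[0,0,0],[0,0,0],1]]'; done
```

```text
clock: 4.67
eef_pos: [535.8, -147.4, 62.0]
tool_rot: [3.142, 0.698, 2.127]
force: [-0.6, 0.1, -0.2]
width: 0.2
gripper_force: 0.0
clock: 4.92
eef_pos: [536.3, -148.6, 60.2]
tool_rot: [-3.141, 0.698, 2.128]
force: [-0.1, -0.1, -0.5]
width: 0.2
gripper_force: 0.0
```

```bash
python3 -m handwheel '[[[0,0,0],[0,0,0.001],1],[[0,0,0],[0,0,0],1]]'
python3 -m handwheel '[[[0,0,0],[0,0,0.001],1],[[0,0,0],[0,0,0],1]]'
```

```text
clock: 5.08
eef_pos: [536.6, -149.2, 59.4]
tool_rot: [-3.141, 0.698, 2.128]
force: [0.4, -0.2, -0.2]
width: 0.3
gripper_force: 0.0
clock: 5.25
eef_pos: [536.9, -149.8, 58.5]
tool_rot: [-3.141, 0.698, 2.128]
force: [0.7, 0.7, 0.0]
width: -0.1
gripper_force: 0.0
```

```bash
python3 -m handwheel '[[[0,0,0],[0,0,0.001],1],[[0,0,0],[0,0,0],1]]'
python3 -m handwheel '[[[0,0,0],[0,0,0.001],1],[[0,0,0],[0,0,0],1]]'
```

```text
clock: 5.42
eef_pos: [537.2, -150.4, 57.7]
tool_rot: [-3.141, 0.698, 2.128]
force: [0.0, 0.2, 0.7]
width: 0.1
gripper_force: 0.0
clock: 5.58
eef_pos: [537.6, -150.9, 57.0]
tool_rot: [-3.141, 0.698, 2.128]
force: [-0.2, 0.1, -0.4]
width: -0.3
gripper_force: 0.0
```

```bash
python3 -m handwheel '[[[0,0,0],[0,0,0.001],1],[[0,0,0],[0,0,0],1]]'
```

```text
clock: 5.75
eef_pos: [538.0, -151.4, 56.2]
tool_rot: [-3.141, 0.698, 2.128]
force: [-0.2, -0.1, 0.3]
width: 0.0
gripper_force: 0.0
```

```bash
python3 -m handwheel '[[[0,0,0],[0,0,0.001],1],[[0,0,0],[0,0,0],1]]'
python3 -m handwheel '[[[0,0,0],[0,0,0.0005],1],[[0,0,0],[0,0,0],1]]'
python3 -m handwheel '[[[0,0,0],[0,0,0.0005],1],[[0,0,0],[0,0,0],1]]'
```

```text
clock: 5.92
eef_pos: [538.3, -152.0, 55.5]
tool_rot: [-3.141, 0.698, 2.128]
force: [-1.0, 0.3, -0.5]
width: 0.3
gripper_force: 0.0
clock: 6.08
eef_pos: [538.5, -152.2, 55.1]
tool_rot: [-3.141, 0.698, 2.128]
force: [0.1, 0.6, -0.1]
width: 0.1
gripper_force: 0.0
clock: 6.25
eef_pos: [538.6, -152.5, 54.8]
tool_rot: [-3.141, 0.698, 2.128]
force: [0.6, -0.1, -0.8]
width: -0.1
gripper_force: 0.0
```

```bash
python3 -m handwheel '[[[0,0,0],[0,0,0.001],1],[[0,0,0],[0,0,0],1]]'
python3 -m handwheel '[[[0,0,0],[0,0,0.001],1],[[0,0,0],[0,0,0],1]]'
python3 -m handwheel '[[[0,0,0],[0,0,0.001],1],[[0,0,0],[0,0,0],1]]'
```

```text
clock: 6.42
eef_pos: [539.0, -153.1, 54.0]
tool_rot: [-3.141, 0.698, 2.128]
force: [0.1, 0.2, -0.4]
width: -0.4
gripper_force: 0.0
clock: 6.58
eef_pos: [539.3, -153.7, 53.2]
tool_rot: [-3.141, 0.698, 2.128]
force: [-0.3, 0.3, -0.9]
width: -0.4
gripper_force: 0.0
clock: 6.75
eef_pos: [539.6, -154.2, 52.4]
tool_rot: [-3.141, 0.698, 2.128]
force: [0.5, -0.4, -0.3]
width: 0.5
gripper_force: 0.0
```

```bash
python3 -m handwheel '[[[0,0,0],[0,0,0.001],1],[[0,0,0],[0,0,0],1]]'
python3 -m handwheel '[[[0,0,0],[0,0,0.001],1],[[0,0,0],[0,0,0],1]]'
python3 -m handwheel '[[[0,0,0],[0,0,0.001],1],[[0,0,0],[0,0,0],1]]'
python3 - <<'E'
from h import *
from cell import ctrl
st=ctrl.read_state();d=ctrl.get_image("wrist");cv2.imwrite("pics/w2.png",d["pixels"][100:400,100:460,::-1])
P=tpose(st)@d["T_tool_cam"]
for k in ("blue","green"): print(k,blobs(d["pixels"],*COL[k],amin=60))
print(proj(d,BL,P),proj(d,GR,P),proj(d,st["eef_pos"],P))
E
```

```text
clock: 6.92
eef_pos: [540.0, -154.7, 51.6]
tool_rot: [-3.141, 0.698, 2.128]
force: [0.6, 0.1, -0.5]
width: 0.1
gripper_force: 0.0
clock: 7.08
eef_pos: [540.4, -155.3, 50.9]
tool_rot: [-3.141, 0.698, 2.128]
force: [-0.8, -0.2, 0.2]
width: -0.0
gripper_force: 0.0
clock: 7.25
eef_pos: [540.7, -155.8, 50.1]
tool_rot: [-3.141, 0.698, 2.128]
force: [-0.2, 0.3, 0.3]
width: 0.0
gripper_force: 0.0
blue [([276.5, 250.5], [238, 235, 75, 55, 2017]), ([449.4, 332.9], [423, 329, 52, 11, 133]), ([546.4, 368.3], [530, 356, 30, 29, 187])]
green [([427.8, 125.5], [417, 111, 25, 35, 335]), ([433.1, 152.1], [421, 145, 26, 15, 256]), ([152.6, 269.0], [112, 237, 80, 67, 3546]), ([275.4, 366.6], [268, 354, 15, 25, 327]), ([162.6, 371.2], [148, 360, 26, 20, 274])]
[274.59003858 261.57437596] [155.52780319 261.33894005] [275.18147726 252.9500793 ]
```

View pics/w2.png

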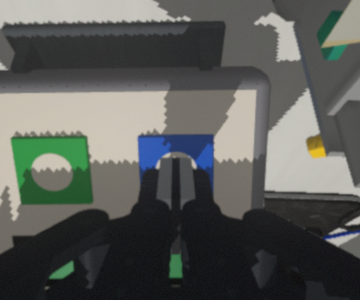

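The wrist picture shows the fingertips at crop (176,155), over the blue key's disc. By vision they should already be touching, but no force is felt. I keep creeping in small steps, watching the force.

```bash
python3 -m handwheel '[[[0,0,0],[0,0,0.001],1],[[0,0,0],[0,0,0.001],1],[[0,0,0],[0,0,0],1]]'
python3 -m handwheel '[[[0,0,0],[0,0,0.001],1],[[0,0,0],[0,0,0.001],1],[[0,0,0],[0,0,0],1]]'
```

```text
clock: 7.55
eef_pos: [541.3, -156.9, 48.5]
tool_rot: [-3.141, 0.698, 2.128]
force: [-0.0, 0.1, -0.1]
width: 0.0
gripper_force: 0.0
clock: 7.8
eef_pos: [542.0, -158.1, 47.0]
tool_rot: [-3.141, 0.698, 2.128]
force: [0.1, 1.2, 0.2]
width: 0.0
gripper_force: 0.0
```

```bash
python3 -m handwheel '[[[0,0,0],[0,0,0.001],1],[[0,0,0],[0,0,0.001],1],[[0,0,0],[0,0,0],1]]'
python3 -m handwheel '[[[0,0,0],[0,0,0.001],1],[[0,0,0],[0,0,0.001],1],[[0,0,0],[0,0,0],1]]'
```

```text
clock: 8.05
eef_pos: [542.7, -159.1, 45.5]
tool_rot: [-3.141, 0.698, 2.127]
force: [-0.4, 0.3, -0.1]
width: -0.1
gripper_force: 0.0
clock: 8.3
eef_pos: [543.4, -160.2, 44.0]
tool_rot: [-3.141, 0.698, 2.128]
force: [-0.3, 0.3, 0.6]
width: -0.1
gripper_force: 0.0
```

Run:
```python
from h import *
from cell import ctrl
st=ctrl.read_state();d=ctrl.get_image("scene");w=ctrl.get_image("wrist");t=ctrl.get_image("top")
r=lambda a,s:cv2.resize(a,s,interpolation=cv2.INTER_CUBIC)
print("tcp scene",proj(d,st["eef_pos"]),"top",proj(t,st["eef_pos"]))
cv2.imwrite("pics/m3.png",np.hstack([r(d["pixels"][115:235,190:310],(400,400)),r(w["pixels"][200:320,180:300],(400,400))])[:,:,::-1])
```

```text
tcp scene [243.26691753 176.16445938] top [300.4903628  159.15034909]
```

View pics/m3.png

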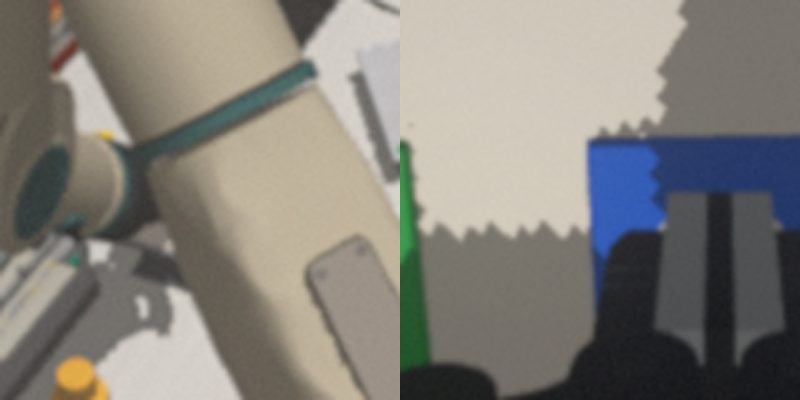

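```bash
python3 -m handwheel '[[[0,0,0],[0,0,0.001],1],[[0,0,0],[0,0,0.001],1],[[0,0,0],[0,0,0],1]]'
python3 -m handwheel '[[[0,0,0],[0,0,0.001],1],[[0,0,0],[0,0,0.001],1],[[0,0,0],[0,0,0],1]]'
```

```text
clock: 8.7
eef_pos: [544.1, -161.3, 42.4]
tool_rot: [-3.141, 0.698, 2.128]
force: [1.1, -0.5, -0.3]
width: 0.1
gripper_force: 0.0
clock: 8.95
eef_pos: [544.8, -162.2, 41.0]
tool_rot: [-3.141, 0.698, 2.128]
force: [-0.0, 1.6, 2.4]
width: 0.1
gripper_force: 1.4
```

```bash
python3 -m handwheel '[[[0,0,0],[0,0,0.001],1],[[0,0,0],[0,0,0.001],1],[[0,0,0],[0,0,0],1]]'
```

```text
clock: 9.2
eef_pos: [545.3, -162.9, 39.9]
tool_rot: [-3.141, 0.698, 2.128]
force: [-4.5, 4.4, 8.7]
width: -0.0
gripper_force: 5.3
```

Contact: about 10 N along the panel normal. The real fingertips sit about 20 mm behind the nominal TCP. I hold half a second, then back off.

```bash
python3 -m handwheel '[[[0,0,0],[0,0,0],1],[[0,0,0],[0,0,0],1],[[0,0,0],[0,0,0],1],[[0,0,0],[0,0,0],1],[[0,0,0],[0,0,0],1]]'
python3 -m handwheel '[[[0,0,0],[0,0,-0.01],1],[[0,0,0],[0,0,-0.03],1],[[0,0,0],[0,0,-0.04],1],[[0,0,0],[0,0,-0.04],1],[[0,0,0],[0,0,-0.04],1]]'
python3 -m handwheel '[[[0,0,0],[0,0,-0.04],0],[[0,0,0],[0,0,-0.04],0],[[0,0,0],[0,0,-0.03],0],[[0,0,0],[0,0,0],0],[[0,0,0],[0,0,0],0]]'
python3 - <<'E'
from h import *
from cell import ctrl
st=ctrl.read_state();print(st["qpos"].round(2))
for y in (0,30,60,90,120): print(y,go(down(y),[423,6.5,250],st))
E
```

```text
clock: 9.62
eef_pos: [545.3, -162.9, 40.0]
tool_rot: [-3.141, 0.698, 2.128]
force: [-2.9, 3.8, 7.8]
width: -0.2
gripper_force: 4.9
clock: 10.03
eef_pos: [489.7, -75.0, 163.0]
tool_rot: [-3.139, 0.697, 2.128]
force: [0.3, 0.8, 0.9]
width: 0.2
gripper_force: 0.0
clock: 10.45
eef_pos: [454.2, -14.5, 247.6]
tool_rot: [3.137, 0.698, 2.127]
force: [-0.7, -0.7, -0.6]
width: 60.6
gripper_force: 0.0
[-0.33  0.35 -0.35  2.27  1.05  0.98 -0.92]
0 (array([ 42.37,  23.23, 116.08]), array([ 0.0248, -0.0153, -0.0239]), 'shift in final axes', array([-0.0312, -0.021 , -0.0024]))
30 (array([32.12, 30.74, 87.83]), array([ 0.0248, -0.0153, -0.0239]), 'shift in final axes', array([-0.0165, -0.0338, -0.0024]))
60 (array([21.77, 35.85, 59.3 ]), array([ 0.0248, -0.0153, -0.0239]), 'shift in final axes', array([ 0.0026, -0.0375, -0.0024]))
90 (array([11.34, 38.88, 30.61]), array([ 0.0248, -0.0153, -0.0239]), 'shift in final axes', array([ 0.021 , -0.0312, -0.0024]))
120 (array([ 0.88, 39.99,  1.85]), array([ 0.0248, -0.0153, -0.0239]), 'shift in final axes', array([ 0.0338, -0.0165, -0.0024]))
```

```bash
python3 -m handwheel '[[[0.15,6.67,0.3],[0,0,0],0],[[0.15,6.67,0.3],[0,0,0],0],[[0.15,6.67,0.3],[0,0,0],0],[[0.15,6.67,0.3],[0,0,0],0],[[0.15,6.67,0.3],[0,0,0],0]]'
python3 -m handwheel '[[[0.15,6.65,0.3],[0,0,0],0],[[0,0,0],[0.017,-0.008,0],0],[[0,0,0],[0.017,-0.008,0],0],[[0,0,0],[0,0,0],0],[[0,0,0],[0,0,0],0]]'
python3 - <<'E'
from h import *
from cell import ctrl
st=ctrl.read_state();print(st["qpos"].round(2))
print(go(down(120),[423,6.5,150],st))
d=ctrl.get_image("wrist");P=tpose(st)@d["T_tool_cam"];np.savez("w4.npz",**d,wp=P)
print(blobs(d["pixels"],*COL["brass"],amin=80))
for z in (0,50,59,78): print(z,proj(d,(423,6.5,z),P).round(1))
cv2.imwrite("pics/w4.png",d["pixels"][:,:,::-1])
E
```

```text
clock: 10.87
eef_pos: [450.6, -18.0, 243.9]
tool_rot: [-3.129, 0.187, 2.099]
force: [0.1, -0.6, -1.0]
width: 85.3
gripper_force: 0.0
clock: 11.28
eef_pos: [419.1, 2.8, 240.9]
tool_rot: [-3.125, 0.075, 2.092]
force: [-0.1, -0.6, -0.7]
width: 85.3
gripper_force: 0.0
[ 0.24  0.27 -0.47  2.08  0.27  0.84  0.12]
(array([-0.97,  4.28, -0.17]), array([0.008 , 0.0067, 0.0905]), 'shift in final axes', array([0.0012, 0.0052, 0.0909]))
[([281.1, 165.3], [263, 144, 42, 41, 1073]), ([452.4, 307.1], [441, 300, 25, 17, 256]), ([65.9, 334.2], [57, 325, 21, 22, 214]), ([382.4, 346.5], [372, 338, 22, 17, 230])]
0 [283.4 153.7]
50 [283.6 163.9]
59 [283.7 166.1]
78 [283.8 170.9]
```

View pics/w4.png

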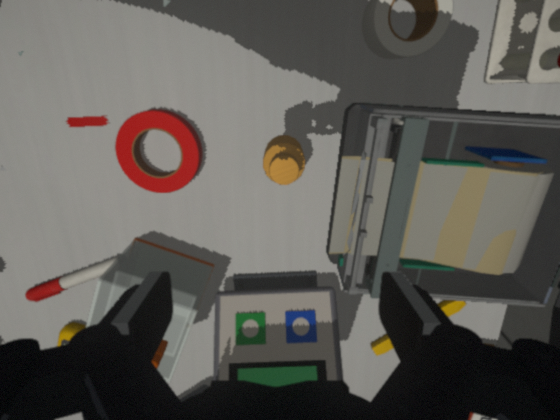

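The knob's top is at (285,168), about 3 px from the prediction. The tray stands close on the right, so I close the fingers part way before going down.

Run:
```python
from h import *
from cell import ctrl
d=load("w4.npz");k=onz(d,285,168,78,d["wp"]);print(k)
print(go(down(120),[k[0],k[1],120],ctrl.read_state()))
```

```text
[422.57668826   9.51129176  78.        ]
(array([-0.91,  4.3 , -0.16]), array([0.0134, 0.0074, 0.1204]), 'shift in final axes', array([0.0043, 0.0055, 0.1212]))
```

```bash
python3 -m handwheel '[[[-0.9,4.3,-0.16],[0,0,0],0.45],[[0,0,0],[0.004,0.0045,0.04],0.45],[[0,0,0],[0,0,0.04],0.45],[[0,0,0],[0,0,0.04],0.45],[[0,0,0],[0,0,0],0.45]]'
python3 -m handwheel '[[[0,0,0],[0,0,0],0.45],[[0,0,0],[0,0,0],0.45]]'
python3 - <<'E'
from h import *
from cell import ctrl
st=ctrl.read_state();print(go(down(120),[422.6,8.5,33],st))
d=ctrl.get_image("wrist");P=tpose(st)@d["T_tool_cam"];np.savez("w5.npz",**d,wp=P)
print(blobs(d["pixels"],*COL["brass"],amin=80))
px=d["pixels"]; sub=cv2.resize(px[:,130:430],(600,840))[240:840]; cv2.imwrite("pics/w5.png",px[:,:,::-1])
for z in (59,78): print(z,proj(d,(422.6,8.5,z),P).round(1))
E
```

```text
clock: 11.75
eef_pos: [417.6, 8.8, 115.9]
tool_rot: [-3.131, -0.006, 2.095]
force: [-0.6, -0.5, -0.4]
width: 47.0
gripper_force: 0.0
clock: 11.92
eef_pos: [423.7, 10.2, 123.3]
tool_rot: [3.138, 0.001, 2.096]
force: [0.0, 0.3, 0.2]
width: 47.3
gripper_force: 0.0
(array([0.19, 0.07, 0.11]), array([-0.0008, -0.0021,  0.0903]), 'shift in final axes', array([-0.0009, -0.0018,  0.0903]))
[([465.3, 29.4], [426, 0, 67, 44, 171]), ([81.6, 202.6], [61, 165, 66, 66, 222]), ([269.2, 218.3], [243, 187, 58, 61, 2118])]
59 [272.5 216.8]
78 [272.3 225.9]
```

View pics/w5.png

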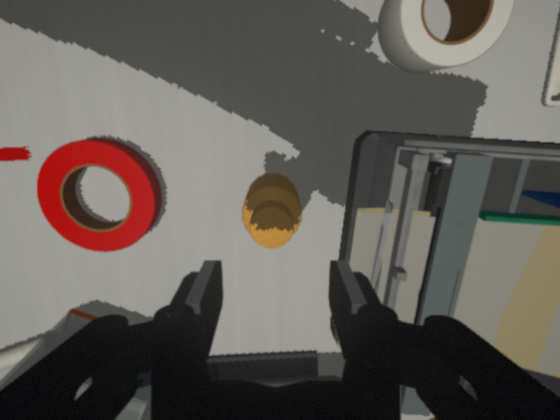

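```bash
python3 -m handwheel '[[[0.2,0.1,0.1],[-0.0009,-0.0024,0.03],0.45],[[0,0,0],[0,0,0.03],0.45],[[0,0,0],[0,0,0.021],0.45],[[0,0,0],[0,0,0.009],0.45],[[0,0,0],[0,0,0],0.45]]'
python3 - <<'E'
from h import *
from cell import ctrl
st=ctrl.read_state();print(go(down(120),[422.6,8.5,32],st))
d=ctrl.get_image("wrist");cv2.imwrite("pics/w6.png",d["pixels"][:,:,::-1])
E
```

```text
clock: 12.38
eef_pos: [422.1, 8.0, 32.7]
tool_rot: [-3.141, 0.0, 2.095]
force: [0.2, -0.2, 0.1]
width: 47.1
gripper_force: 0.0
(array([-0.01,  0.01,  0.01]), array([0.0001, 0.0007, 0.0007]), 'shift in final axes', array([0.0001, 0.0007, 0.0007]))
```

View pics/w6.png

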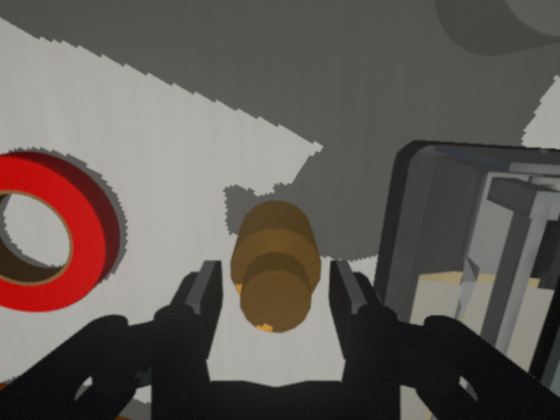

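The knob is centred between the fingers at (276,297), so I close and lift.

```bash
python3 -m handwheel '[[[0,0,0],[0,0,0],1],[[0,0,0],[0,0,0],1],[[0,0,0],[0,0,0],1],[[0,0,0],[0,0,0],1],[[0,0,0],[0,0,0],1]]'
python3 -m handwheel '[[[0,0,0],[0,0,-0.005],1],[[0,0,0],[0,0,-0.015],1],[[0,0,0],[0,0,-0.03],1],[[0,0,0],[0,0,-0.03],1],[[0,0,0],[0,0,0],1]]'
```

```text
clock: 12.85
eef_pos: [422.5, 7.9, 34.2]
tool_rot: [3.14, 0.001, 2.094]
force: [-1.3, 0.1, 9.4]
width: 27.2
gripper_force: 58.5
clock: 13.27
eef_pos: [424.0, 8.3, 116.8]
tool_rot: [3.135, 0.003, 2.094]
force: [1.1, 0.3, -5.3]
width: 26.4
gripper_force: 60.4
```

```bash
python3 -m handwheel '[[[0,0,0],[0,0,-0.03],1],[[0,0,0],[0,0,-0.04],1],[[0,0,0],[0,0,-0.04],1],[[0,0,0],[0,0,-0.04],1],[[0,0,0],[0,0,-0.025],1]]'
python3 -m handwheel '[[[0,0,0],[-0.012,-0.0036,0],1],[[0,0,0],[-0.023,-0.0069,0],1],[[0,0,0],[-0.03,-0.009,0],1],[[0,0,0],[-0.03,-0.009,0],1],[[0,0,0],[-0.03,-0.009,0],1]]'
python3 -m handwheel '[[[0,0,0],[-0.03,-0.009,0],1],[[0,0,0],[-0.03,-0.009,0],1],[[0,0,0],[-0.03,-0.009,0],1],[[0,0,0],[-0.03,-0.009,0],1],[[0,0,0],[-0.03,-0.009,0],1]]'
python3 -m handwheel '[[[0,0,0],[-0.03,-0.009,0],1],[[0,0,0],[-0.03,-0.009,0],1],[[0,0,0],[-0.03,-0.009,0],1],[[0,0,0],[-0.023,-0.0069,0],1],[[0,0,0],[-0.012,-0.0036,0],1]]'
python3 -m handwheel '[[[0,0,0],[0,0,0],1],[[0,0,0],[0,0,0],1]]'
python3 - <<'E'
from h import *
from cell import ctrl
st=ctrl.read_state();print(st["qpos"].round(2),go(down(120),[528.3,-435,290],st))
d=ctrl.get_image("wrist");P=tpose(st)@d["T_tool_cam"];np.savez("w7.npz",**d,wp=P)
t=ctrl.get_image("top");np.savez("top7.npz",**t)
print("pan pred",proj(d,(528.3,-435,36),P), "tcp",proj(d,st["eef_pos"],P),"handle pred",proj(d,(368,-223,134),P))
cv2.imwrite("pics/w7.png",cv2.resize(d["pixels"],(800,600))[:,:,::-1])
E
```

```text
clock: 13.68
eef_pos: [421.8, 8.1, 290.5]
tool_rot: [3.14, 0.001, 2.094]
force: [1.5, 0.5, -5.3]
width: 26.6
gripper_force: 61.5
clock: 14.1
eef_pos: [450.3, -120.5, 286.7]
tool_rot: [-3.139, -0.001, 2.094]
force: [0.4, 0.4, -5.9]
width: 26.5
gripper_force: 61.5
clock: 14.52
eef_pos: [486.1, -272.9, 286.1]
tool_rot: [-3.138, -0.003, 2.094]
force: [0.3, 0.2, -5.1]
width: 26.4
gripper_force: 61.5
clock: 14.93
eef_pos: [515.5, -402.9, 285.0]
tool_rot: [-3.137, -0.001, 2.09]
force: [-0.0, -0.1, -6.0]
width: 26.5
gripper_force: 61.5
clock: 15.1
eef_pos: [515.9, -398.6, 285.2]
tool_rot: [-3.139, -0.004, 2.092]
force: [0.1, 0.9, -5.1]
width: 26.8
gripper_force: 61.5
[ 0.84  0.59 -0.4   1.39  0.24  1.21  0.94] (array([-0.17, -0.25, -0.11]), array([-0.0377, -0.0075, -0.005 ]), 'shift in final axes', array([-0.0377, -0.0075, -0.0048]))
pan pred [269.94889305 200.24711554] tcp [275.4036645  253.09850526] handle pred [ 220.54101817 -114.58842396]
```

View pics/w7.png

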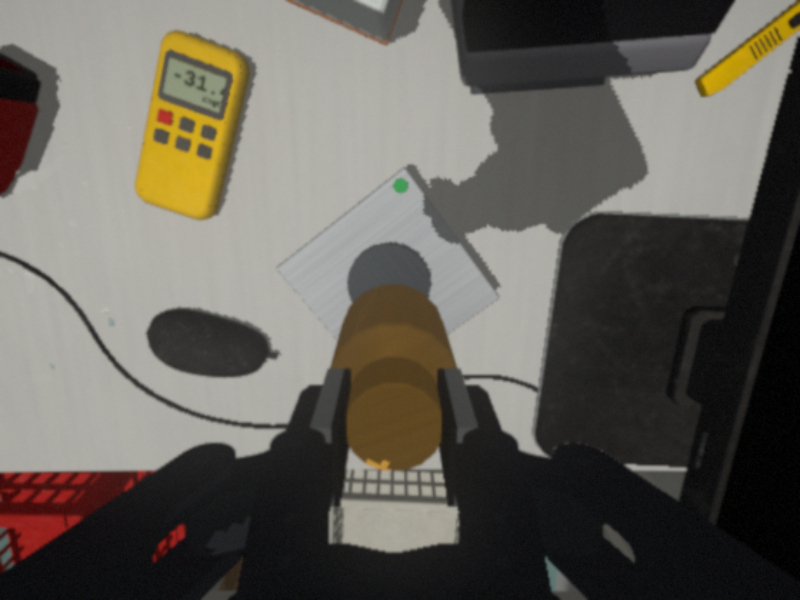

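The pan sits at (390,284), left edge 348 and right edge 432. The weight hangs straight in the fingers at (393,425). From here I measure numerically, as the 10 pictures are used up.

Run:
```python
from h import *
from cell import ctrl
d=load("w7.npz");P=d["wp"]
k=onz(d,390/800*560,284*.7,36,P);print("pan",k,[onz(d,u*.7,283*.7,36,P).round(1) for u in (348,432)],onz(d,390*.7,242*.7,36,P))
print("deck",[onz(d,u*.7,v*.7,30,P).round(1) for u,v in ((278,267),(407,167),(500,296))])
c=np.array([528.3,-435]);pp=(2*k[:2]+c)/3;print(pp)
print(go(down(120),[*pp,290],ctrl.read_state()))
```

```text
pan [ 530.63141345 -431.53594593   36.        ] [array([ 499. , -448.8,   36. ]), array([ 561.4, -412.8,   36. ])] [ 512.56328114 -400.02540781   36.        ]
deck [array([ 440.3, -468. ,   30. ]), array([ 494.5, -340.8,   30. ]), array([ 620.1, -394.2,   30. ])]
[ 529.85427563 -432.69063062]
(array([-0.1 , -0.22,  0.06]), array([-0.0376, -0.0068, -0.004 ]), 'shift in final axes', array([-0.0376, -0.0067, -0.0039]))
```

```bash
python3 -m handwheel '[[[0,0,0],[-0.0187,-0.0034,0.01],1],[[-0.1,-0.2,0.1],[-0.0187,-0.0034,0.03],1],[[0,0,0],[0,0,0.04],1],[[0,0,0],[0,0,0.04],1],[[0,0,0],[0,0,0.03],1]]'
python3 -m handwheel '[[[0,0,0],[0,0,0.02],1],[[0,0,0],[0,0,0.01],1],[[0,0,0],[0,0,0],1]]'
python3 - <<'E'
from h import *
from cell import ctrl
print(go(down(120),[530.2,-431.8,70.2],ctrl.read_state()))
E
```

```text
clock: 15.62
eef_pos: [528.7, -432.2, 133.7]
tool_rot: [-3.141, -0.002, 2.094]
force: [-0.4, 0.4, -5.5]
width: 26.4
gripper_force: 61.4
clock: 15.87
eef_pos: [528.8, -432.4, 104.4]
tool_rot: [-3.14, -0.003, 2.094]
force: [-0.9, -0.0, -4.9]
width: 26.1
gripper_force: 61.4
(array([-0.09, -0.16, -0.04]), array([-0.0003,  0.0016,  0.0341]), 'shift in final axes', array([-0.0002,  0.0015,  0.0342]))
```

Lower to about 4 mm above, then creep while watching the force.

```bash
python3 -m handwheel '[[[0,0,0],[0,0.0015,0.015],1],[[0,0,0],[0,0,0.01],1],[[0,0,0],[0,0,0.004],1],[[0,0,0],[0,0,0.001],1],[[0,0,0],[0,0,0],1]]'
python3 -m handwheel '[[[0,0,0],[0,0,0.001],1],[[0,0,0],[0,0,0],1]]'
python3 -m handwheel '[[[0,0,0],[0,0,0.001],1],[[0,0,0],[0,0,0],1]]'
```

```text
clock: 16.28
eef_pos: [531.7, -434.0, 77.4]
tool_rot: [3.141, 0.003, 2.092]
force: [-0.8, -0.9, -4.7]
width: 26.6
gripper_force: 61.4
clock: 16.45
eef_pos: [531.9, -434.2, 76.6]
tool_rot: [3.141, 0.003, 2.092]
force: [-0.2, -0.0, -6.2]
width: 26.7
gripper_force: 61.4
clock: 16.62
eef_pos: [531.6, -434.0, 75.0]
tool_rot: [3.141, 0.003, 2.092]
force: [-0.6, 0.6, -4.2]
width: 26.5
gripper_force: 61.4
```

```bash
python3 -m handwheel '[[[0,0,0],[0,0,0.001],1],[[0,0,0],[0,0,0],1]]'
python3 -m handwheel '[[[0,0,0],[0,0,0.001],1],[[0,0,0],[0,0,0],1]]'
```

```text
clock: 16.78
eef_pos: [531.5, -433.8, 73.7]
tool_rot: [3.141, 0.002, 2.092]
force: [0.3, -0.8, -4.8]
width: 26.6
gripper_force: 61.4
clock: 16.95
eef_pos: [531.4, -433.8, 72.6]
tool_rot: [3.142, 0.002, 2.092]
force: [-0.0, 0.6, -6.2]
width: 26.4
gripper_force: 61.4
```

```bash
python3 -m handwheel '[[[0,0,0],[0,0,0.001],1],[[0,0,0],[0,0,0],1]]'
python3 -m handwheel '[[[0,0,0],[0,0,0.001],1],[[0,0,0],[0,0,0],1]]'
```

```text
clock: 17.12
eef_pos: [531.4, -433.8, 71.5]
tool_rot: [-3.142, 0.002, 2.092]
force: [-1.1, 0.2, -5.4]
width: 26.7
gripper_force: 61.4
clock: 17.28
eef_pos: [531.4, -433.8, 70.6]
tool_rot: [3.142, 0.002, 2.092]
force: [0.4, -0.3, -5.1]
width: 26.4
gripper_force: 61.4
```

```bash
python3 -m handwheel '[[[0,0,0],[0,0,0.001],1],[[0,0,0],[0,0,0],1]]'
```

```text
clock: 17.45
eef_pos: [531.6, -434.1, 70.4]
tool_rot: [3.142, 0.003, 2.092]
force: [-0.9, 0.4, 0.5]
width: 26.9
gripper_force: 62.0
```

```bash
python3 -m handwheel '[[[0,0,0],[0,0,0],0.55],[[0,0,0],[0,0,0],0.45],[[0,0,0],[0,0,0],0.45],[[0,0,0],[0,0,0],0.45]]'
python3 -m handwheel '[[[0,0,0],[0,0,-0.01],0.45],[[0,0,0],[0,0,-0.03],0.4],[[0,0,0],[0,0,-0.04],0.4],[[0,0,0],[0,0,-0.04],0.4],[[0,0,0],[0,0,-0.04],0.4]]'
python3 -m handwheel '[[[0,0,0],[0,0,-0.03],0.4],[[0,0,0],[0,0,0],0.4],[[0,0,0],[0,0,0],0.4]]'
python3 - <<'E'
from h import *
from cell import ctrl
st=ctrl.read_state();d=ctrl.get_image("wrist");P=tpose(st)@d["T_tool_cam"];np.savez("w8.npz",**d,wp=P)
print(blobs(d["pixels"],*COL["brass"],amin=150),[proj(d,(530.3,-431.6,z),P).round(1) for z in (36,86,95,114)])
t=ctrl.get_image("top");s=ctrl.get_image("scene")
for n,i,c in (("top",t,(322,209)),("scene",s,(300,186))):
    for k in ("brass","orange"): print(n,k,[b for b in blobs(i["pixels"],*COL[k],amin=15) if b[0][0]>285 and b[0][0]<450 and 120<b[0][1]<230])
print([proj(t,(530.3,-431.6,z)).round(1) for z in (36,86,114)],[proj(s,(530.3,-431.6,z)).round(1) for z in (36,86,114)])
print(st["qpos"].round(2))
E
```

```text
clock: 17.78
eef_pos: [532.1, -434.1, 70.3]
tool_rot: [3.141, 0.003, 2.092]
force: [-0.3, 0.4, -0.7]
width: 47.3
gripper_force: 0.0
clock: 18.2
eef_pos: [531.3, -433.3, 232.4]
tool_rot: [3.141, 0.002, 2.093]
force: [-0.5, -0.8, 0.1]
width: 51.3
gripper_force: 0.0
clock: 18.45
eef_pos: [532.6, -434.1, 263.3]
tool_rot: [3.139, 0.008, 2.092]
force: [0.0, 0.4, -1.4]
width: 51.0
gripper_force: 0.0
[([118.6, 67.2], [80, 0, 85, 119, 5399]), ([525.8, 8.2], [511, 0, 38, 22, 481]), ([273.2, 180.1], [253, 159, 43, 43, 1370])] [array([274.3, 167.8]), array([274.2, 176.8]), array([274.2, 178.7]), array([274.2, 183. ])]
top brass [([391.3, 156.3], [389, 155, 6, 4, 18]), ([387.5, 163.5], [386, 161, 4, 6, 16]), ([323.4, 215.0], [322, 209, 4, 12, 23])]
top orange [([323.5, 216.2], [323, 212, 2, 9, 17])]
scene brass [([325.6, 130.5], [319, 117, 15, 27, 288]), ([381.9, 188.1], [379, 181, 8, 15, 47]), ([305.9, 189.5], [302, 186, 8, 11, 31])]
scene orange [([303.6, 188.2], [292, 178, 18, 20, 59])]
[array([387.7, 165.5]), array([391., 161.]), array([393. , 158.4])] [array([324.4, 139.8]), array([325.3, 127.1]), array([325.9, 119.7])]
[ 0.85  0.66 -0.39  1.33  0.26  1.2   0.96]
```

The weight stands on the pan; the blobs match in the wrist and scene cameras. Next I turn the tool and go over the handle.

```bash
python3 -m handwheel '[[[0,0,6.9],[0,0,0],0],[[0,0,6.9],[0,0,0],0],[[0,0,6.9],[0,0,0],0],[[0,0,6.9],[0,0,0],0],[[0,0,6.9],[0,0,0],0]]'
python3 -m handwheel '[[[0,0,6.9],[0,0,0],0],[[0,0,6.9],[0,0,0],0],[[0,0,6.9],[0,0,0],0],[[0,0,6.9],[0,0,0],0],[[0,0,6.9],[0,0,0],0]]'
python3 -m handwheel '[[[0,0,6.9],[0,0,0],0],[[0,0,6.9],[0,0,0],0],[[0,0,6.9],[0,0,0],0],[[0,0,6.9],[0,0,0],0],[[0,0,6.9],[0,0,0],0]]'
python3 -m handwheel '[[[0,0,6.9],[0,0,0],0],[[0,0,6.9],[0,0,0],0],[[0,0,0],[-0.0196,-0.0273,0],0],[[0,0,0],[-0.0196,-0.0273,0],0],[[0,0,0],[-0.0196,-0.0273,0],0]]'
python3 -m handwheel '[[[0,0,0],[-0.0196,-0.0273,0],0],[[0,0,0],[-0.0196,-0.0273,0],0],[[0,0,0],[-0.0196,-0.0273,0],0],[[0,0,0],[-0.0196,-0.0273,0],0],[[0,0,0],[-0.0196,-0.0273,0],0]]'
python3 -m handwheel '[[[0,0,0],[0,0,0],0],[[0,0,0],[0,0,0],0]]'
cat > hd.py <<'E'
from h import *
from cell import ctrl
st=ctrl.read_state();d=ctrl.get_image("wrist");P=tpose(st)@d["T_tool_cam"];print(st["qpos"].round(2),st["eef_pos"].round(1),np.degrees(st["tool_rot"]).round(1))
m=cv2.inRange(cv2.cvtColor(d["pixels"],cv2.COLOR_RGB2HSV),np.array((4,150,60)),np.array((14,255,255)))
n,l,s,c=cv2.connectedComponentsWithStats(m)
for i in range(1,n):
    if s[i][4]<80: continue
    q=cv2.minAreaRect(np.argwhere(l==i)[:,::-1].astype(np.float32)); b=cv2.boxPoints(q)
    e=[(b[j]+b[(j+1)%4])/2 for j in range(4)]
    if q[1][0]<q[1][1]: A,B=sorted([e[k] for k in range(4)],key=lambda x:-np.linalg.norm(x-np.array(q[0])))[:2]
    else: A,B=sorted(e,key=lambda x:-np.linalg.norm(x-np.array(q[0])))[:2]
    wa,wb=onz(d,*A,131,P),onz(d,*B,131,P)
    print("px",c[i].round(1),s[i].tolist(),np.round(q[1],1),"mid",((wa+wb)/2).round(1),"len",np.linalg.norm(wa-wb).round(1),"yaw",np.degrees(np.arctan2(*(wa-wb)[1::-1])).round(1))
E
python3 hd.py
```

```text
clock: 19.02
eef_pos: [530.4, -433.0, 257.7]
tool_rot: [-3.14, -0.0, 1.484]
force: [0.4, 0.2, -0.0]
width: 85.2
gripper_force: 0.0
clock: 19.43
eef_pos: [530.5, -433.0, 257.8]
tool_rot: [-3.14, 0.001, 0.882]
force: [0.3, 0.0, -0.9]
width: 85.7
gripper_force: 0.0
clock: 19.85
eef_pos: [530.5, -432.9, 257.8]
tool_rot: [-3.141, 0.002, 0.28]
force: [0.7, 0.1, -0.5]
width: 85.0
gripper_force: 0.0
clock: 20.27
eef_pos: [467.1, -352.8, 257.2]
tool_rot: [-3.141, 0.002, 0.045]
force: [-0.1, 0.2, 1.3]
width: 85.4
gripper_force: 0.0
clock: 20.68
eef_pos: [362.7, -220.7, 257.9]
tool_rot: [3.141, 0.002, 0.045]
force: [0.1, -0.6, 0.1]
width: 85.3
gripper_force: 0.0
clock: 20.85
eef_pos: [363.3, -220.8, 258.5]
tool_rot: [3.141, 0.001, 0.047]
force: [0.5, 0.1, 0.7]
width: 85.4
gripper_force: 0.0
[ 0.38  0.24  0.12  2.03 -0.04  0.87 -1.  ] [ 363.3 -220.8  258.5] [180.    0.    2.7]
px [279.1 184.7] [271, 142, 17, 78, 774] [77.8 12.1] mid [ 373.3 -223.2  131. ] len 67.8 yaw 7.8
px [133.7 221.4] [117, 194, 47, 44, 119] [48.8 32.5] mid [ 333.4 -100.1  131. ] len 41.2 yaw -129.8
```

```bash
python3 -m handwheel '[[[0,0,-4.4],[0,0,0],0.5],[[0,0,0],[0.0096,0.0036,0.03],0.5],[[0,0,0],[0,0,0.035],0.5],[[0,0,0],[0,0,0.025],0.5],[[0,0,0],[0,0,0],0.5]]'
python3 -m handwheel '[[[0,0,0],[0,0,0],0.5],[[0,0,0],[0,0,0],0.5]]'
python3 hd.py
```

```text
clock: 21.32
eef_pos: [372.4, -224.3, 164.9]
tool_rot: [-3.139, 0.007, 0.121]
force: [-1.1, 0.8, -0.4]
width: 42.9
gripper_force: 0.0
clock: 21.48
eef_pos: [375.9, -226.0, 169.9]
tool_rot: [3.139, -0.002, 0.121]
force: [-0.1, -0.8, 1.2]
width: 42.8
gripper_force: 0.0
[ 0.41  0.39  0.09  2.12 -0.06  0.63 -0.91] [ 375.9 -226.   169.9] [ 1.798e+02 -1.000e-01  6.900e+00]
px [270.9 240.3] [262, 186, 19, 95, 1256] [93.9 17.1] mid [ 370.5 -223.7  131. ] len 62.8 yaw 8.1
px [ 90.2 244.2] [65, 216, 60, 55, 244] [54. 59.] mid [ 351.9 -114.7  131. ] len 36.4 yaw -83.2
```

```bash
python3 -m handwheel '[[[0.1,0.1,-0.8],[-0.0035,-0.0028,0.02],0.5],[[0,0,0],[0,0,0.025],0.5],[[0,0,0],[0,0,0.01],0.5],[[0,0,0],[0,0,0],0.5],[[0,0,0],[0,0,0],0.5]]'
python3 hd.py
```

```text
clock: 21.95
eef_pos: [372.1, -223.2, 115.1]
tool_rot: [3.14, -0.004, 0.136]
force: [0.7, 0.4, -0.2]
width: 42.9
gripper_force: 0.0
[ 0.43  0.48  0.07  2.19 -0.08  0.46 -0.88] [ 372.1 -223.2  115.1] [179.9  -0.2   7.8]
px [276.2 262.9] [265, 194, 23, 133, 2713] [132.  22.] mid [ 373.1 -223.2  131. ] len 68.1 yaw -172.2
px [ 59.2 262. ] [28, 229, 72, 65, 329] [64. 71.] mid [ 361.2 -124.5  131. ] len 32.5 yaw -82.5
```

Aligned to within 1 mm and 0.1 deg. Down and close.

```bash
python3 -m handwheel '[[[0,0,0],[0.001,0,0.012],0.5],[[0,0,0],[0,0,0.008],0.5],[[0,0,0],[0,0,0],0.5],[[0,0,0],[0,0,0],0.5]]'
python3 -m handwheel '[[[0,0,0],[0,0,0],1],[[0,0,0],[0,0,0],1],[[0,0,0],[0,0,0],1],[[0,0,0],[0,0,0],1],[[0,0,0],[0,0,0],1]]'
```

```text
clock: 22.33
eef_pos: [372.4, -222.6, 94.6]
tool_rot: [3.141, -0.003, 0.136]
force: [0.8, -0.4, 0.0]
width: 42.9
gripper_force: 0.0
clock: 22.75
eef_pos: [372.6, -223.1, 94.6]
tool_rot: [3.14, -0.004, 0.135]
force: [-1.5, -1.5, 4.1]
width: 10.5
gripper_force: 61.4
```

```bash
python3 -m handwheel '[[[0,0,0],[0,0,-0.003],1],[[0,0,0],[0,0,-0.005],1],[[0,0,0],[0,0,-0.006],1],[[0,0,0],[0,0,-0.006],1],[[0,0,0],[0,0,0],1]]'
python3 -m handwheel '[[[0,0,0],[0,0,-0.004],1],[[0,0,0],[0,0,-0.007],1],[[0,0,0],[0,0,-0.008],1],[[0,0,0],[0,0,-0.008],1],[[0,0,0],[0,0,-0.008],1]]'
```

```text
clock: 23.17
eef_pos: [372.8, -222.7, 115.3]
tool_rot: [3.14, -0.004, 0.136]
force: [-0.4, -1.1, -1.2]
width: 10.1
gripper_force: 60.6
clock: 23.58
eef_pos: [372.2, -222.6, 150.2]
tool_rot: [3.141, -0.003, 0.136]
force: [0.8, -0.1, -2.3]
width: 10.2
gripper_force: 60.5
```

```bash
python3 -m handwheel '[[[0,0,0],[0,0,-0.01],1],[[0,0,0],[0,0,-0.01],1],[[0,0,0],[0,0,-0.01],1],[[0,0,0],[0,0,-0.01],1],[[0,0,0],[0,0,-0.01],1]]'
python3 -m handwheel '[[[0,0,0],[0,0,-0.015],1],[[0,0,0],[0,0,-0.02],1],[[0,0,0],[0,0,-0.025],1],[[0,0,0],[0,0,-0.025],1],[[0,0,0],[0,0,-0.02],1]]'
python3 -m handwheel '[[[0,0,0],[0,0,-0.012],1],[[0,0,0],[0,0,0],1],[[0,0,0],[0,0,0],1]]'
python3 - <<'E'
from h import *
from cell import ctrl
st=ctrl.read_state();print(st["qpos"].round(2))
# cover centre relative to TCP: handle mid
for y in (7.8,-23,-30): print(y,go(down(y),[530.3,-431.6,st["eef_pos"][2]],st))
d=load("w8.npz");w=onz(d,273.2,180.1,75,d["wp"]);print("weight",w)
E
```

```text
clock: 24.0
eef_pos: [371.9, -222.5, 200.4]
tool_rot: [3.141, -0.003, 0.136]
force: [-0.2, 0.1, -2.0]
width: 10.3
gripper_force: 60.5
clock: 24.42
eef_pos: [371.6, -222.6, 306.6]
tool_rot: [3.14, -0.004, 0.136]
force: [0.5, 0.4, -2.8]
width: 10.2
gripper_force: 60.6
clock: 24.67
eef_pos: [371.5, -222.5, 316.7]
tool_rot: [3.141, -0.004, 0.136]
force: [-0.9, -0.2, -3.0]
width: 10.1
gripper_force: 60.5
[ 0.38  0.18  0.11  1.92 -0.03  1.04 -0.93]
7.8 (array([ 0.05, -0.22, -0.02]), array([0.129 , 0.2287, 0.0007]), 'shift in final axes', array([0.1289, 0.2287, 0.    ]))
-23 (array([-1.000e-02, -2.300e-01,  3.078e+01]), array([0.129 , 0.2287, 0.0007]), 'shift in final axes', array([0.2278, 0.1304, 0.    ]))
-30 (array([-2.000e-02, -2.300e-01,  3.778e+01]), array([0.129 , 0.2287, 0.0007]), 'shift in final axes', array([0.242 , 0.1017, 0.    ]))
weight [ 532.21510388 -437.10931829   75.        ]
```

```bash
python3 -m handwheel '[[[0,0,0],[0.008,0.0143,0],1],[[0,0,0],[0.0161,0.0286,0],1],[[0,0,0],[0.0161,0.0286,0],1],[[0,0,0],[0.0161,0.0286,0],1],[[0,0,0],[0.0161,0.0286,0],1]]'
python3 -m handwheel '[[[0,0,0],[0.0161,0.0286,0],1],[[0,0,0],[0.0161,0.0286,0],1],[[0,0,0],[0.0161,0.0286,0],1],[[0,0,0],[0.008,0.0143,0],1],[[0,0,0],[0,0,0],1]]'
python3 -m handwheel '[[[0,-0.1,6.16],[0,0,0],1],[[0,-0.1,6.16],[0,0,0],1],[[0,0,6.16],[0,0,0],1],[[0,0,6.16],[0,0,0],1],[[0,0,6.16],[0,0,0],1]]'
python3 -m handwheel '[[[0,0,0],[0,0,0],1],[[0,0,0],[0,0,0],1]]'
python3 - <<'E'
from h import *
from cell import ctrl
st=ctrl.read_state();print(st["qpos"].round(2),go(down(-23),[530.5,-432.2,160],st))
E
```

```text
clock: 25.08
eef_pos: [460.7, -340.7, 314.7]
tool_rot: [-3.14, -0.0, 0.136]
force: [0.2, 0.6, -1.8]
width: 10.2
gripper_force: 60.5
clock: 25.5
eef_pos: [530.4, -434.6, 312.8]
tool_rot: [-3.141, 0.0, 0.134]
force: [-1.8, 0.3, -2.1]
width: 10.1
gripper_force: 60.5
clock: 25.92
eef_pos: [529.2, -430.6, 314.8]
tool_rot: [-3.141, 0.004, -0.407]
force: [-0.4, -0.7, -2.5]
width: 10.1
gripper_force: 60.5
clock: 26.08
eef_pos: [529.5, -430.9, 315.3]
tool_rot: [-3.141, 0.003, -0.399]
force: [-0.2, -0.4, -1.8]
width: 10.3
gripper_force: 60.5
[ 0.5   0.61  0.28  1.26 -0.16  1.3  -1.2 ] (array([-0.02,  0.19,  0.16]), array([0.0019, 0.0009, 0.1553]), 'shift in final axes', array([0.0014, 0.0009, 0.1553]))
```

```bash
python3 -m handwheel '[[[0,0.2,0.1],[0.0014,0.0009,0.02],1],[[0,0,0],[0,0,0.03],1],[[0,0,0],[0,0,0.03],1],[[0,0,0],[0,0,0.015],1],[[0,0,0],[0,0,0],1]]'
python3 -m handwheel '[[[0,0,0],[0,0,0.015],1],[[0,0,0],[0,0,0.015],1],[[0,0,0],[0,0,0.015],1],[[0,0,0],[0,0,0.015],1],[[0,0,0],[0,0,0.01],1]]'
python3 -m handwheel '[[[0,0,0],[0,0,0.01],1],[[0,0,0],[0,0,0.006],1],[[0,0,0],[0,0,0],1],[[0,0,0],[0,0,0],1]]'
```

```text
clock: 26.5
eef_pos: [528.6, -430.5, 216.4]
tool_rot: [-3.139, 0.007, -0.401]
force: [-0.1, 1.2, -2.9]
width: 10.2
gripper_force: 60.5
clock: 26.92
eef_pos: [531.5, -433.3, 151.3]
tool_rot: [-3.142, -0.003, -0.402]
force: [0.1, 0.2, -3.1]
width: 10.4
gripper_force: 60.5
clock: 27.25
eef_pos: [531.6, -433.6, 135.9]
tool_rot: [3.141, -0.003, -0.403]
force: [0.2, -0.6, -2.1]
width: 10.3
gripper_force: 60.5
```

```bash
python3 -m handwheel '[[[0,0,0],[0,0,0.003],1],[[0,0,0],[0,0,0.003],1],[[0,0,0],[0,0,0.001],1],[[0,0,0],[0,0,0],1]]'
python3 -m handwheel '[[[0,0,0],[0,0,0.001],1],[[0,0,0],[0,0,0],1]]'
python3 -m handwheel '[[[0,0,0],[0,0,0.001],1],[[0,0,0],[0,0,0],1]]'
```

```text
clock: 27.58
eef_pos: [531.4, -433.3, 128.5]
tool_rot: [3.141, -0.003, -0.403]
force: [-0.2, 0.9, -1.8]
width: 10.3
gripper_force: 60.5
clock: 27.75
eef_pos: [531.4, -433.4, 127.6]
tool_rot: [3.141, -0.003, -0.404]
force: [0.7, 0.4, -2.7]
width: 10.3
gripper_force: 60.5
clock: 27.92
eef_pos: [531.4, -433.4, 126.5]
tool_rot: [3.141, -0.003, -0.404]
force: [0.0, -0.1, -2.2]
width: 10.2
gripper_force: 60.5
```

```bash
python3 -m handwheel '[[[0,0,0],[0,0,0.001],1],[[0,0,0],[0,0,0],1]]'
python3 -m handwheel '[[[0,0,0],[0,0,0.001],1],[[0,0,0],[0,0,0],1]]'
```

```text
clock: 28.08
eef_pos: [531.4, -433.4, 125.4]
tool_rot: [3.141, -0.003, -0.403]
force: [-0.3, 0.5, -2.2]
width: 10.2
gripper_force: 60.5
clock: 28.25
eef_pos: [531.4, -433.7, 124.8]
tool_rot: [3.141, -0.003, -0.404]
force: [-0.2, -0.4, -0.6]
width: 10.1
gripper_force: 60.7
```

```bash
python3 -m handwheel '[[[0,0,0],[0,0,0.0006],1],[[0,0,0],[0,0,0],1]]'
python3 -m handwheel '[[[0,0,0],[0,0,0],0.7],[[0,0,0],[0,0,0],0.5],[[0,0,0],[0,0,0],0.5],[[0,0,0],[0,0,0],0.5],[[0,0,0],[0,0,0],0.5]]'
python3 -m handwheel '[[[0,0,0],[0,0,-0.01],0.5],[[0,0,0],[0,0,-0.03],0.5],[[0,0,0],[0,0,-0.04],0.5],[[0,0,0],[0,0,-0.04],1],[[0,0,0],[0,0,-0.04],1]]'
python3 -m handwheel '[[[0,0,0],[0,0,-0.03],1],[[0,0,0],[0,0,0],1],[[0,0,0],[0,0,0],1]]'
python3 hd.py
python3 - <<'E'
from h import *
from cell import ctrl
st=ctrl.read_state()
print(go(RP,GR+250*nn,st),GR+250*nn)
s=ctrl.get_image("scene")
for k in ("brass","orange"): print(k,[b for b in blobs(s["pixels"],*COL[k],amin=15) if 290<b[0][0]<380 and 80<b[0][1]<200])
q=[530.3,-432];print([proj(s,(*q,z)).round(1) for z in (36,60,157,164)])
E
```

```text
clock: 28.42
eef_pos: [531.3, -433.9, 124.7]
tool_rot: [3.141, -0.003, -0.404]
force: [-0.9, 0.4, 3.3]
width: 10.4
gripper_force: 61.2
clock: 28.83
eef_pos: [531.6, -433.4, 123.9]
tool_rot: [3.141, -0.003, -0.403]
force: [0.3, 0.7, -0.5]
width: 42.4
gripper_force: 0.0
clock: 29.25
eef_pos: [530.8, -433.1, 286.6]
tool_rot: [3.141, -0.003, -0.404]
force: [1.3, -1.1, -0.1]
width: 19.0
gripper_force: 0.0
clock: 29.5
eef_pos: [531.8, -434.1, 317.3]
tool_rot: [3.14, -0.008, -0.404]
force: [-0.4, -0.1, -1.0]
width: -0.0
gripper_force: 0.0
[ 0.5   0.61  0.28  1.25 -0.17  1.29 -1.2 ] [ 531.8 -434.1  317.3] [179.9  -0.5 -23.1]
px [275.2 183.4] [270, 148, 11, 73, 763] [72. 10.] mid [ 527.3 -432.1  131. ] len 75.6 yaw -23.1
(array([ -49.86,  -15.72, -137.91]), array([-0.2702, -0.3042,  0.0653]), 'shift in final axes', array([ 0.3454,  0.0966, -0.2029])) [402.26843306 -47.41937935 248.41111078]
brass [([367.2, 194.4], [357, 175, 30, 39, 276])]
orange []
[array([324.5, 139.8]), array([325. , 133.8]), array([326.8, 107.9]), array([326.9, 105.9])]
```

The cover stands over the weight: the handle reads 69 mm long, 157–164 mm above the table, at yaw -23 deg. Now to the green key.

```bash
python3 -m handwheel '[[[0,0,0],[-0.0214,-0.0254,0.0025],1],[[0,0,0],[-0.0214,-0.0254,0.0025],1],[[0,0,0],[-0.0214,-0.0254,0.0025],1],[[0,0,0],[-0.0214,-0.0254,0.0025],1],[[0,0,0],[-0.0214,-0.0254,0.0025],1]]'
python3 -m handwheel '[[[0,0,0],[-0.0214,-0.0254,0.0025],1],[[0,0,0],[-0.0214,-0.0254,0.0025],1],[[0,0,0],[-0.0214,-0.0254,0.0025],1],[[0,0,0],[-0.0214,-0.0254,0.0025],1],[[0,0,0],[-0.0214,-0.0254,0.0025],1]]'
python3 -m handwheel '[[[0,0,0],[-0.0214,-0.0254,0.0025],1],[[-2.37,-0.75,-6.57],[0,0,0],1],[[-2.37,-0.75,-6.57],[0,0,0],1],[[-2.37,-0.75,-6.57],[0,0,0],1],[[-2.37,-0.75,-6.57],[0,0,0],1]]'
python3 -m handwheel '[[[-2.37,-0.75,-6.57],[0,0,0],1],[[-2.37,-0.75,-6.57],[0,0,0],1],[[-2.37,-0.75,-6.57],[0,0,0],1],[[-2.37,-0.75,-6.57],[0,0,0],1],[[-2.37,-0.75,-6.57],[0,0,0],1]]'
python3 -m handwheel '[[[-2.37,-0.75,-6.57],[0,0,0],1],[[-2.37,-0.75,-6.57],[0,0,0],1],[[-2.37,-0.75,-6.57],[0,0,0],1],[[-2.37,-0.75,-6.57],[0,0,0],1],[[-2.37,-0.75,-6.57],[0,0,0],1]]'
python3 -m handwheel '[[[-2.37,-0.75,-6.57],[0,0,0],1],[[-2.37,-0.75,-6.57],[0,0,0],1],[[-2.37,-0.75,-6.57],[0,0,0],1],[[-2.37,-0.75,-6.57],[0,0,0],1],[[-2.37,-0.75,-6.57],[0,0,0],1]]'
python3 -m handwheel '[[[-2.37,-0.75,-6.57],[0,0,0],1],[[-2.37,-0.75,-6.57],[0,0,0],1],[[0,0,0],[0,0,0],1],[[0,0,0],[0,0,0],1]]'
python3 - <<'E'
from h import *
from cell import ctrl
st=ctrl.read_state();print(st["qpos"].round(2),go(RP,GR+130*nn,st))
d=ctrl.get_image("wrist");P=tpose(st)@d["T_tool_cam"]
for k in ("blue","green"): print(k,blobs(d["pixels"],*COL[k],amin=200))
print(proj(d,BL,P),proj(d,GR,P))
E
```

```text
clock: 30.02
eef_pos: [480.8, -272.2, 299.3]
tool_rot: [-3.142, 0.001, -0.404]
force: [0.3, 1.2, 0.9]
width: 0.1
gripper_force: 0.0
clock: 30.43
eef_pos: [432.1, -113.8, 286.9]
tool_rot: [3.141, 0.0, -0.403]
force: [1.3, 1.0, -1.0]
width: -0.0
gripper_force: 0.0
clock: 30.85
eef_pos: [423.5, -83.6, 284.8]
tool_rot: [2.99, 0.089, 0.056]
force: [-0.2, 0.0, -0.3]
width: 0.4
gripper_force: 0.0
clock: 31.27
eef_pos: [423.6, -83.7, 284.6]
tool_rot: [2.881, 0.276, 0.611]
force: [0.3, 0.8, -0.1]
width: 0.1
gripper_force: 0.0
clock: 31.68
eef_pos: [423.6, -83.6, 284.6]
tool_rot: [2.891, 0.49, 1.191]
force: [-0.5, 1.0, -0.1]
width: -0.1
gripper_force: 0.0
clock: 32.1
eef_pos: [423.4, -83.6, 284.6]
tool_rot: [3.049, 0.659, 1.852]
force: [-0.8, 0.1, -0.2]
width: -0.2
gripper_force: 0.0
clock: 32.43
eef_pos: [423.3, -84.2, 285.1]
tool_rot: [-3.138, 0.695, 2.133]
force: [0.3, 0.2, 0.4]
width: 0.2
gripper_force: 0.0
[-0.37  0.18 -0.13  2.35  1.02  0.88 -0.72] (array([-0.19, -0.18, -0.  ]), array([0.0556, 0.0022, 0.1211]), 'shift in final axes', array([0.056 , 0.0018, 0.1209]))
blue [([329.7, 122.3], [315, 107, 31, 32, 655]), ([484.7, 251.9], [424, 224, 90, 72, 343]), ([106.8, 331.6], [70, 308, 84, 61, 2510])]
green [([490.3, 61.0], [465, 53, 59, 16, 512]), ([277.7, 122.8], [263, 108, 30, 32, 636]), ([303.4, 169.5], [265, 160, 78, 19, 1369])]
[328.80484409 121.17812971] [277.53307916 121.01081882]
```

```bash
python3 -m handwheel '[[[-0.2,-0.2,0],[0.014,0.0004,0.0302],1],[[0,0,0],[0.014,0.0004,0.0302],1],[[0,0,0],[0.014,0.0004,0.0302],1],[[0,0,0],[0.013,0.0004,0.0302],1],[[0,0,0],[0,0,0.03],1]]'
python3 -m handwheel '[[[0,0,0],[0,0,0.03],1],[[0,0,0],[0,0,0.03],1],[[0,0,0],[0,0,0.02],1],[[0,0,0],[0,0,0.01],1],[[0,0,0],[0,0,0],1]]'
python3 - <<'E'
from h import *
from cell import ctrl
st=ctrl.read_state();print(go(RP,GR,st))
E
```

```text
clock: 32.9
eef_pos: [445.1, -119.5, 162.1]
tool_rot: [-3.098, 0.71, 2.166]
force: [-1.0, -0.6, -0.9]
width: 0.2
gripper_force: 0.0
clock: 33.32
eef_pos: [470.8, -170.8, 96.7]
tool_rot: [-3.091, 0.709, 2.164]
force: [-0.3, -0.1, 0.3]
width: 0.0
gripper_force: 0.0
(array([-1.74,  0.65,  1.36]), array([0.0107, 0.0093, 0.0428]), 'shift in final axes', array([0.0104, 0.0078, 0.0432]))
```

```bash
python3 -m handwheel '[[[-1.74,0.65,1.36],[0,0,0],1],[[0,0,0],[0.005,0.004,0],1],[[0,0,0],[0.005,0.004,0.01],1],[[0,0,0],[0,0,0.02],1],[[0,0,0],[0,0,0],1]]'
python3 -m handwheel '[[[0,0,0],[0,0,0],1]]'
python3 - <<'E'
from h import *
from cell import ctrl
st=ctrl.read_state();print(st["qpos"].round(2),go(RP,GR,st))
E
```

```text
clock: 33.73
eef_pos: [486.1, -174.7, 67.8]
tool_rot: [-3.129, 0.7, 2.145]
force: [-0.1, 0.4, 1.0]
width: -0.1
gripper_force: 0.0
clock: 33.82
eef_pos: [485.8, -173.5, 69.1]
tool_rot: [-3.129, 0.7, 2.147]
force: [-0.1, -0.5, 0.9]
width: -0.2
gripper_force: 0.0
[ 0.3   0.87 -0.71  2.44  1.82  1.21 -1.4 ] (array([-0.19,  0.13,  0.62]), array([ 0.0006, -0.0034,  0.0155]), 'shift in final axes', array([ 0.0006, -0.0035,  0.0155]))
```

```bash
python3 -m handwheel '[[[-0.2,0.1,0.6],[0,-0.003,0.006],1],[[0,0,0],[0,0,0.006],1],[[0,0,0],[0,0,0.006],1],[[0,0,0],[0,0,0.006],1],[[0,0,0],[0,0,0],1]]'
python3 - <<'E'
from h import *
from cell import ctrl
st=ctrl.read_state();print(st["qpos"].round(2),go(RP,GR,st))
E
```

```text
clock: 34.23
eef_pos: [491.6, -189.5, 50.4]
tool_rot: [3.141, 0.699, 2.132]
force: [-0.1, 0.0, 0.5]
width: -0.0
gripper_force: 0.0
[ 0.34  0.92 -0.69  2.43  1.9   1.23 -1.42] (array([ 0.01,  0.04, -0.04]), array([ 0.0013,  0.0001, -0.0096]), 'shift in final axes', array([ 0.0013,  0.0001, -0.0096]))
```

```bash
python3 -m handwheel '[[[0,0,0],[0.001,0,0.002],1],[[0,0,0],[0,0,0.002],1],[[0,0,0],[0,0,0.001],1],[[0,0,0],[0,0,0],1]]'
python3 -m handwheel '[[[0,0,0],[0,0,0.001],1],[[0,0,0],[0,0,0.001],1],[[0,0,0],[0,0,0],1]]'
```

```text
clock: 34.57
eef_pos: [493.0, -190.8, 46.4]
tool_rot: [3.14, 0.699, 2.132]
force: [-0.2, 0.5, 0.2]
width: 0.1
gripper_force: 0.0
clock: 34.82
eef_pos: [493.7, -191.9, 45.0]
tool_rot: [3.14, 0.699, 2.132]
force: [0.5, 0.0, -0.7]
width: 0.2
gripper_force: 0.0
```

```bash
python3 -m handwheel '[[[0,0,0],[0,0,0.001],1],[[0,0,0],[0,0,0],1]]'
python3 -m handwheel '[[[0,0,0],[0,0,0.001],1],[[0,0,0],[0,0,0],1]]'
python3 -m handwheel '[[[0,0,0],[0,0,0.001],1],[[0,0,0],[0,0,0],1]]'
```

```text
clock: 34.98
eef_pos: [494.0, -192.4, 44.2]
tool_rot: [3.14, 0.699, 2.132]
force: [0.2, -0.2, -0.6]
width: 0.2
gripper_force: 0.0
clock: 35.15
eef_pos: [494.4, -193.0, 43.4]
tool_rot: [3.14, 0.699, 2.132]
force: [-0.4, -0.4, 0.3]
width: 0.1
gripper_force: 0.0
clock: 35.32
eef_pos: [494.7, -193.5, 42.6]
tool_rot: [3.14, 0.699, 2.133]
force: [-0.3, 0.1, -0.5]
width: 0.2
gripper_force: 0.0
```

```bash
python3 -m handwheel '[[[0,0,0],[0,0,0.001],1],[[0,0,0],[0,0,0],1]]'
python3 -m handwheel '[[[0,0,0],[0,0,0.001],1],[[0,0,0],[0,0,0],1]]'
```

```text
clock: 35.48
eef_pos: [495.1, -194.1, 41.9]
tool_rot: [3.14, 0.699, 2.132]
force: [0.6, 0.7, -0.8]
width: -0.1
gripper_force: 0.0
clock: 35.65
eef_pos: [495.4, -194.5, 41.2]
tool_rot: [3.14, 0.699, 2.133]
force: [-0.7, 0.8, 1.2]
width: 0.1
gripper_force: 0.8
```

```bash
python3 -m handwheel '[[[0,0,0],[0,0,0.001],1],[[0,0,0],[0,0,0],1]]'
```

```text
clock: 35.82
eef_pos: [495.7, -194.9, 40.6]
tool_rot: [3.14, 0.699, 2.133]
force: [-2.4, 3.1, 4.3]
width: 0.2
gripper_force: 2.8
```

Contact at about 6 N. One more 0.7 mm, hold, then let go.

```bash
python3 -m handwheel '[[[0,0,0],[0,0,0.0007],1],[[0,0,0],[0,0,0],1],[[0,0,0],[0,0,0],1]]'
python3 -m handwheel '[[[0,0,0],[0,0,0],1],[[0,0,0],[0,0,0],1],[[0,0,0],[0,0,0],1],[[0,0,0],[0,0,0],1],[[0,0,0],[0,0,0],1]]'
python3 -m handwheel '[[[0,0,0],[0,0,-0.005],1],[[0,0,0],[0,0,-0.01],1],[[0,0,0],[0,0,-0.02],1],[[0,0,0],[0,0,-0.03],1],[[0,0,0],[0,0,-0.03],1]]'
python3 -m handwheel '[[[0,0,0],[0,0,-0.03],1],[[0,0,0],[0,0,-0.03],1],[[0,0,0],[0,0,-0.02],1],[[0,0,0],[0,0,0],1],[[0,0,0],[0,0,0],1]]'
python3 - <<'E'
from h import *
from cell import ctrl
st=ctrl.read_state();print(st["qd"].round(3),((st["eef_pos"]-GR)@nn).round(1))
s=ctrl.get_image("scene");t=ctrl.get_image("top")
for k in ("brass","orange"):
  print(k,[b for b in blobs(s["pixels"],*COL[k],amin=10) if 290<b[0][0]<380 and 80<b[0][1]<200],[b for b in blobs(t["pixels"],*COL[k],amin=8) if 350<b[0][0]<430 and 120<b[0][1]<200])
q=[530.5,-432.5];print([proj(s,(*q,z)).round(1) for z in (75,160)],[proj(t,(*q,z)).round(1) for z in (75,160)])
E
```

```text
clock: 36.07
eef_pos: [495.9, -195.1, 40.3]
tool_rot: [3.14, 0.699, 2.133]
force: [-3.5, 4.1, 6.3]
width: -0.1
gripper_force: 4.0
clock: 36.48
eef_pos: [495.9, -195.1, 40.3]
tool_rot: [3.14, 0.699, 2.133]
force: [-2.9, 3.4, 7.5]
width: 0.4
gripper_force: 4.0
clock: 36.9
eef_pos: [464.7, -144.3, 114.9]
tool_rot: [-3.137, 0.702, 2.134]
force: [1.0, 2.2, -0.5]
width: -0.1
gripper_force: 0.0
clock: 37.32
eef_pos: [442.2, -103.9, 166.4]
tool_rot: [3.14, 0.7, 2.133]
force: [-0.0, -1.2, 0.4]
width: 0.0
gripper_force: 0.0
[ 0.012  0.026  0.04   0.006  0.012  0.003 -0.003] 142.7
brass [([363.0, 195.8], [346, 175, 41, 40, 415])] [([396.6, 154.8], [392, 144, 11, 23, 56])]
orange [] [([397.3, 153.3], [393, 144, 10, 20, 55])]
[array([325.3, 129.8]), array([327. , 106.9])] [array([390.6, 162. ]), array([396.7, 153.8])]
```

```bash
python3 -c "
from cell import ctrl
print(ctrl.finish_job())"
```

```text
the job is handed in; nothing more can be done
None
```

I pressed blue at about 10 N, set the weight on the pan, put the large cover over it, pressed green at about 8 N and handed in at about 37 s; no verdict came back, and I did not re-check the small cover by camera.

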